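# Wipe the polishing plate, load the inserts and shut the keeper

### The job

Take the scraper block and wipe every loose stone chip off the steel plate into the trough at its open end, never touching the chips with the gripper, and stand the scraper back upright on the middle of its cork pad, lined up with it. Once the chips are gone, lay every steel insert flat on the plate, one to a lane and lengthwise along it, with its middle under where the keeper bar will cross. When all are loaded, swing the keeper bar over them until it is fully home behind its sprung ball, and leave the other things on the bench alone.

Things in the scene. Friction and masses are not known exactly. Their poses are not given: they have to be found in the camera images.
- fixture: fixed polishing fixture: dark steel plate 190 (x) x 220 (y) mm, y=-120 to +100, top 24 mm above the bench. Blue guards 6 mm thick, tops 12 mm above the plate, along x=+-98 and y=-123; the +y end is open to the trough. Grey posts at x=-118 (hinge) and x=+118 (catch). Engraved lines bound three lanes along y, centred on x=-52, 0, +52. Origin on the bench where the shut keeper crosses the middle lane
- trough (a point): middle of the chip trough's yellow floor, 4 mm above the bench, at the fixture's x=0, y=135; the floor is 190 (x) x 70 (y) mm, 20 mm below the plate, open to the plate, with a blue outer wall 42 mm high
- keeper (a joint): red keeper bar, 268 x 18 mm, underside 55 and top 67 mm above the bench, on a vertical hinge. 0 = shut, along the fixture's x over the plate, its tip home past the sprung brass ball on the catch post; grows as it opens (clockwise from above) to 1.5 to 1.75 rad, outside the side guard, towards the fixture's -y. The last 0.2 rad need a firm push past the ball
- keeper_hinge (a point): the keeper's hinge axis, 61 mm above the bench
- keeper_knob (a point): black round upright knob on the keeper, 20 mm diameter, 38 mm tall (from 67 to 105 mm above the bench), 150 mm from the hinge axis; the point is 16 mm below its top
- scraper: scraper block: orange block 120 (x) x 52 (y) x 28 (z) mm with an upright wooden handle on its middle, 60 (x) x 24 (y) mm, from 28 to 89 mm above the underside. Origin at the centre of the underside, z up. About 0.36 kg
- pad: thin cork pad of the scraper, fixed, 190 (x) x 100 (y) mm, flush with the bench (z=0), origin at its centre
- chip1: loose chip of broken brick-red dressing stone, 30 x 18 x 13 mm, origin at the centre of its underside; may be absent
- chip2: loose chip of broken brick-red dressing stone, 30 x 18 x 13 mm, origin at the centre of its underside; may be absent
- chip3: loose chip of broken brick-red dressing stone, 30 x 18 x 13 mm, origin at the centre of its underside; may be absent
- chip4: loose chip of broken brick-red dressing stone, 30 x 18 x 13 mm, origin at the centre of its underside; may be absent
- chip5: loose chip of broken brick-red dressing stone, 30 x 18 x 13 mm, origin at the centre of its underside; may be absent
- chip6: loose chip of broken brick-red dressing stone, 30 x 18 x 13 mm, origin at the centre of its underside; may be absent
- chip7: loose chip of broken brick-red dressing stone, 30 x 18 x 13 mm, origin at the centre of its underside; may be absent
- insert1: bright steel insert with two copper-coloured bands, a square bar 100 (x, its length) x 26 x 26 mm, about 0.5 kg, origin at its centre; starts lying on the plywood board (8 mm thick); may be absent
- insert2: bright steel insert with two copper-coloured bands, a square bar 100 (x, its length) x 26 x 26 mm, about 0.5 kg, origin at its centre; starts lying on the plywood board (8 mm thick); may be absent
- insert3: bright steel insert with two copper-coloured bands, a square bar 100 (x, its length) x 26 x 26 mm, about 0.5 kg, origin at its centre; starts lying on the plywood board (8 mm thick); may be absent
- bushing: bystander: bronze bushing, 48 mm diameter, 45 mm tall, origin at its underside
- jar: bystander: sealed amber jar of compound, 60 mm diameter, 70 mm tall, origin at its underside
- loupe1: bystander: red plastic magnifier loupe, 46 mm diameter, 36 mm tall, origin at its underside
- loupe2: bystander: red plastic magnifier loupe, like loupe1
There are look-alikes about, which are no part of the job. Leave any black or turquoise look-alike of the insert2 alone. There is more than one size of the scraper; the job needs the smaller.

How it is judged (in metres and radians):
On the way, in this order (a step that is already met when the one before it is completed fails the run):
1. all chips lie in the trough, before any insert is on the plate (x of chip1 in the frame of fixture between -0.1 and 0.1 m and y of each of chip1, chip2, chip3, chip4, chip5, chip6, chip7 in the frame of fixture below 0.174 m and z of each of chip1, chip2, chip3, chip4, chip5, chip6, chip7 in the frame of fixture below 0.04 m and (y of chip1 in the frame of fixture above 0.101 m or (y of chip1 in the frame of fixture above 0.094 m and z of chip1 in the frame of fixture below 0.022 m)) and x of chip2 in the frame of fixture between -0.1 and 0.1 m and (y of chip2 in the frame of fixture above 0.101 m or (y of chip2 in the frame of fixture above 0.094 m and z of chip2 in the frame of fixture below 0.022 m)) and x of chip3 in the frame of fixture between -0.1 and 0.1 m and (y of chip3 in the frame of fixture above 0.101 m or (y of chip3 in the frame of fixture above 0.094 m and z of chip3 in the frame of fixture below 0.022 m)) and x of chip4 in the frame of fixture between -0.1 and 0.1 m and (y of chip4 in the frame of fixture above 0.101 m or (y of chip4 in the frame of fixture above 0.094 m and z of chip4 in the frame of fixture below 0.022 m)) and x of chip5 in the frame of fixture between -0.1 and 0.1 m and (y of chip5 in the frame of fixture above 0.101 m or (y of chip5 in the frame of fixture above 0.094 m and z of chip5 in the frame of fixture below 0.022 m)) and x of chip6 in the frame of fixture between -0.1 and 0.1 m and (y of chip6 in the frame of fixture above 0.101 m or (y of chip6 in the frame of fixture above 0.094 m and z of chip6 in the frame of fixture below 0.022 m)) and x of chip7 in the frame of fixture between -0.1 and 0.1 m and (y of chip7 in the frame of fixture above 0.101 m or (y of chip7 in the frame of fixture above 0.094 m and z of chip7 in the frame of fixture below 0.022 m)) and horizontal distance between each of insert1, insert2, insert3 and fixture above 0.17 m), for 0.2 s.
2. all inserts lie flat in place on the plate, the keeper still open (x of insert1 in the frame of fixture between -0.085 and 0.085 m and y of insert1 in the frame of fixture between -0.03 and 0.03 m and z of insert1 in the frame of fixture between 0.032 and 0.042 m and angle between the x axis of each of insert1, insert2, insert3 and the y axis of fixture, either way round below 0.26 rad and angle between insert1's own x axis and vertical between 1.47 and 1.67 rad and x of insert2 in the frame of fixture between -0.085 and 0.085 m and y of insert2 in the frame of fixture between -0.03 and 0.03 m and z of insert2 in the frame of fixture between 0.032 and 0.042 m and angle between insert2's own x axis and vertical between 1.47 and 1.67 rad and x of insert3 in the frame of fixture between -0.085 and 0.085 m and y of insert3 in the frame of fixture between -0.03 and 0.03 m and z of insert3 in the frame of fixture between 0.032 and 0.042 m and angle between insert3's own x axis and vertical between 1.47 and 1.67 rad and value of joint keeper above 0.6 rad), for 0.2 s.
3. the keeper is shut into its detent (value of joint keeper below 0.04 rad), for 0.3 s.
At the end, for the whole second after the job is handed in: Chips in the trough; inserts flat on the plate, middles within 30 mm of the line under the shut keeper, within 15 degrees of the lanes; keeper below 0.04 rad; scraper upright on its pad within 30 mm (along), 25 mm (across) and 17 degrees; all at rest (x of chip1 in the frame of fixture between -0.1 and 0.1 m and y of each of chip1, chip2, chip3, chip4, chip5, chip6, chip7 in the frame of fixture below 0.174 m and z of each of chip1, chip2, chip3, chip4, chip5, chip6, chip7 in the frame of fixture below 0.04 m and (y of chip1 in the frame of fixture above 0.101 m or (y of chip1 in the frame of fixture above 0.094 m and z of chip1 in the frame of fixture below 0.022 m)) and x of chip2 in the frame of fixture between -0.1 and 0.1 m and (y of chip2 in the frame of fixture above 0.101 m or (y of chip2 in the frame of fixture above 0.094 m and z of chip2 in the frame of fixture below 0.022 m)) and x of chip3 in the frame of fixture between -0.1 and 0.1 m and (y of chip3 in the frame of fixture above 0.101 m or (y of chip3 in the frame of fixture above 0.094 m and z of chip3 in the frame of fixture below 0.022 m)) and x of chip4 in the frame of fixture between -0.1 and 0.1 m and (y of chip4 in the frame of fixture above 0.101 m or (y of chip4 in the frame of fixture above 0.094 m and z of chip4 in the frame of fixture below 0.022 m)) and x of chip5 in the frame of fixture between -0.1 and 0.1 m and (y of chip5 in the frame of fixture above 0.101 m or (y of chip5 in the frame of fixture above 0.094 m and z of chip5 in the frame of fixture below 0.022 m)) and x of chip6 in the frame of fixture between -0.1 and 0.1 m and (y of chip6 in the frame of fixture above 0.101 m or (y of chip6 in the frame of fixture above 0.094 m and z of chip6 in the frame of fixture below 0.022 m)) and x of chip7 in the frame of fixture between -0.1 and 0.1 m and (y of chip7 in the frame of fixture above 0.101 m or (y of chip7 in the frame of fixture above 0.094 m and z of chip7 in the frame of fixture below 0.022 m)) and x of insert1 in the frame of fixture between -0.085 and 0.085 m and y of insert1 in the frame of fixture between -0.03 and 0.03 m and z of insert1 in the frame of fixture between 0.032 and 0.042 m and angle between the x axis of each of insert1, insert2, insert3 and the y axis of fixture, either way round below 0.26 rad and angle between insert1's own x axis and vertical between 1.47 and 1.67 rad and x of insert2 in the frame of fixture between -0.085 and 0.085 m and y of insert2 in the frame of fixture between -0.03 and 0.03 m and z of insert2 in the frame of fixture between 0.032 and 0.042 m and angle between insert2's own x axis and vertical between 1.47 and 1.67 rad and x of insert3 in the frame of fixture between -0.085 and 0.085 m and y of insert3 in the frame of fixture between -0.03 and 0.03 m and z of insert3 in the frame of fixture between 0.032 and 0.042 m and angle between insert3's own x axis and vertical between 1.47 and 1.67 rad and x of scraper in the frame of pad between -0.03 and 0.03 m and y of scraper in the frame of pad between -0.025 and 0.025 m and z of scraper in the frame of pad between -0.004 and 0.006 m and angle between scraper's own z axis and vertical below 0.1 rad and angle between the x axis of scraper and the x axis of pad, either way round below 0.3 rad and value of joint keeper below 0.04 rad and linear speed of each of scraper, insert1, insert2, insert3 below 0.02 m/s); the robot touches nothing.
It fails at once if a bystander was moved more than 30 mm (distance of any of bushing, jar, loupe1, loupe2 from where it was at the start of the episode above 0.03 m).
It fails at once if a chip was touched with the fingers (contact force between the fingers and chip1 above 1.5 N or contact force between the fingers and chip2 above 1.5 N or contact force between the fingers and chip3 above 1.5 N or contact force between the fingers and chip4 above 1.5 N or contact force between the fingers and chip5 above 1.5 N or contact force between the fingers and chip6 above 1.5 N or contact force between the fingers and chip7 above 1.5 N).
Of chip1, chip2, chip3, chip4, chip5, chip6, chip7 only 4 to 7 are there at a start; the rules pass over those that are not, and their reading is None.
Of insert1, insert2, insert3 only 2 to 3 are there at a start; the rules pass over those that are not, and their reading is None.
At some moment in a run one of scraper may be knocked a few centimetres aside while the robot is not near it.
Once in a run the grip may slacken for a moment while it holds something.
It also fails if it takes over 200 s, if anything falls off the work surface, if the arm or the gripper's body presses on something with over 40 N, if the wrist force passes 120 N, or if a joint passes its speed limit or range.

### The arm

A 6-joint arm with a two-finger parallel gripper is mounted at the origin on the work surface. World frame = base frame: x ahead of the robot, y to its left, z up, the work surface at z = 0. Lengths are in m, angles in degrees, forces in N, time in s.
With the tool pointing down it reaches from about 0.375 to 0.9 m from the base axis. Payload 3.1 kg.
Tool frame: the origin (TCP) lies midway between the tips of the shut fingers; the grasp point (between the pads) lies 19 mm behind it; x points along the fingers, z is the direction in which the jaws open and shut, and the axes are right-handed (so a half turn about x gives the same grasp; the last joint's range is limited). The gripper opens to 87 mm and grips with 3 to 60 N. Pads are 19 mm wide; open, the fingers measure 117 mm over their backs; the gripper's body (75 mm by 190 mm) begins 51 mm behind the grasp point.
Start: joints at [-78.925, 30.224, 82.088, -0, 67.689, -10.227], TCP at [0.227, -0.582, 0.223] pointing down, gripper open.
Joint ranges: [-176.69, 176.69], [-43.24, 126.21], [12.49, 139.97], [-82, 262], [0, 151.66], [-163.58, 163.58]. Speed limits (degrees/s): [159.86, 159.86, 180, 180, 180, 180].

### API

Orientations are given as a 3x3 rotation matrix whose columns are the frame's x, y, z axes.
In Python, from rig import * gives the robot as it stands.
- The arm moves only by the tool play_rows, never from a script. Its argument "rows" is a list that holds one entry, the list of rows, each a list of 7 numbers: the shift along the tool's x, y, z in m, then the turn, a rotation vector about the tool's x, y, z in degrees, then the finger opening in m, from 0 to 0.087. A call has 1 to 12 rows; each row is the pose to reach, as a shift and turn from the pose commanded when the call began, along the tool's axes at that moment; what a row does not reach only later rows make up. A row lasts 1/10 s, in which the tool goes at most 50 mm and 8.59 degrees, less where a joint would pass 70% of its speed; a pose out of reach is approached as far as the arm can. A call with a gripper value outside its range is refused whole. The fingers move at their own pace and stop on an object; the grip force is fixed at half the most. Time passes only in rows, so rows that repeat a pose let the fingers close. It gives the time, the measured TCP pose, the force and the opening at its end, in the units of the state.
- read_state(): the state, without advancing time (a new reading comes with each control period).
- capture(name): name is "side" or "top" or "wrist"; returns a dict with "pixels" (420x560x3 uint8, red, green, blue), "intrinsics" (3x3 intrinsics, pixels), "rvec" (rotation vector, rad) and "tvec" (3), from world to camera coordinates, as OpenCV has them. Camera axes: x right, y down, z forward; pixel columns grow to the right and rows downward; lengths in m; the calibration is good to about 2 mm. A picture is of the moment at which its call begins. There is no depth.
- hand_in(): hands the job in, once; it reports no verdict.
Trained networks look in the newest picture that a camera, given by its name, has taken for a name from the list of things; names that differ only in an ending like _2 or _b are one class to them, and where a whole thing is asked for, a point or a joint stands for the part that bears it (a point fixed in the world has none). Each returns a list of dicts, best first, with "p" (0 to 1); they miss things now and then, are a little off and sometimes report something else, mostly with a low value. They report only what shows in the picture. A call takes as long as a camera call. They do not tell look-alikes from the thing itself.
- trace(camera, target): "mask" (420x560 bool, what is visible of it) and "at" ([column, row] in pixels, amid what is visible of it).
The state is a dict: "time_s": time; "joint_positions": joint angles; "qvel": joint speeds; "tau": joint torques, N m; "position": TCP position; "tcp_rot": TCP orientation; "force": force on the tool from outside, world axes, zero at the start; "moment": the same for the moment, N m; "opening": opening from 0.0 (shut) to 1.0 (fully open).
Only numpy, scipy, OpenCV 4.12 (cv2) and the standard library are available. Lean on these libraries where they do the work, as an engineer would, in place of code of your own. Each camera call takes 0.05 s, during which the arm holds its last target.

## Working session

There is one attempt and no reset: what is moved stays moved. The work goes in short steps, Python scripts to look and compute and a tool call to move; the robot and the scene stay as the last step left them, time stands still between calls to the robot, and variables do not carry over. Pictures are saved under pics/ and viewed, and the job is handed in when it is done.

Besides the shell and the picture viewer there is one more tool, called after ">>>" as name(argument=value, ...), one argument or row to a line, values as JSON. play_rows: Moves the arm, as the interface text tells. Its arguments: {"type":"object","properties":{"rows":{"type":"array"}},"required":["rows"]}

```bash
ls; mkdir -p pics
python3 - <<'E'
from rig import *
import cv2,json
s=read_state();print({k:s[k] for k in('time_s','position','tcp_rot','force','opening')})
for n in('side','top','wrist'):
    c=capture(n);cv2.imwrite(f'pics/{n}0.png',c['pixels'][:,:,::-1]);print(n,c['intrinsics'],c['rvec'],c['tvec'])
E
```

```text
pics
{'time_s': 0.0, 'position': array([ 0.22694573, -0.5815552 ,  0.22157569]), 'tcp_rot': array([[-4.51970533e-04,  9.31681277e-01,  3.63276470e-01],
       [ 2.12417481e-03,  3.63276582e-01, -9.31678922e-01],
       [-9.99997642e-01,  3.50571309e-04, -2.14324421e-03]]), 'force': array([0.47654932, 0.51162953, 0.53252071]), 'opening': 0.9991838231140961}
side [[380.55182193   0.         281.43651428]
 [  0.         380.55182193 209.04455814]
 [  0.           0.           1.        ]] [ 0.17748017 -2.6245685   1.55422791] [0.54802486 0.11611086 1.13605742]
top [[394.06840435   0.         274.21062564]
 [  0.         394.06840435 213.74405195]
 [  0.           0.           1.        ]] [ 2.16257205 -2.17494873  0.06752117] [0.02133685 0.53744722 1.19641658]
wrist [[377.41998578   0.         279.47544602]
 [  0.         377.41998578 208.95039217]
 [  0.           0.           1.        ]] [-2.39162439  1.636009    0.23751017] [-0.62319041 -0.03324262  0.3915759 ]
```

View pics/side0.png

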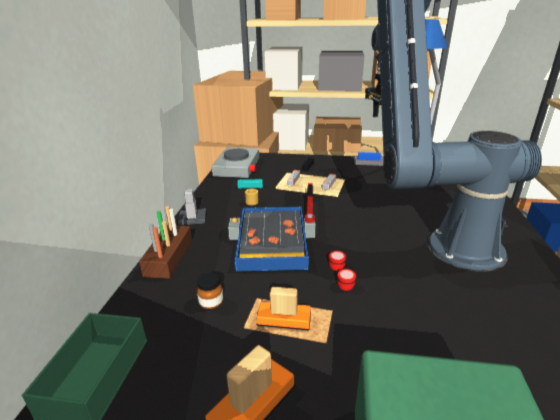

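View pics/top0.png

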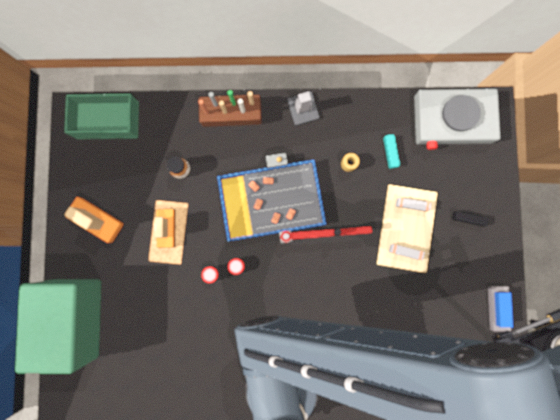

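View pics/wrist0.png

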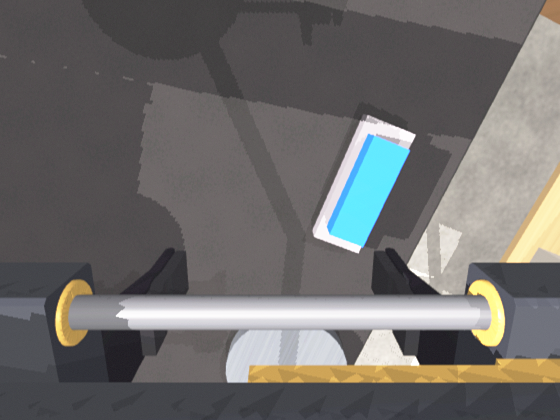

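```bash
cat > h.py <<'E'
from rig import *
import numpy as np, cv2
def cap(n,f=None):
    c=capture(n); R,_=cv2.Rodrigues(np.array(c['rvec'],float)); c['R']=R; c['t']=np.array(c['tvec'],float).reshape(3); c['K']=np.array(c['intrinsics'])
    if f: cv2.imwrite('pics/'+f+'.png',c['pixels'][:,:,::-1])
    return c
def proj(c,P):
    P=np.atleast_2d(P).astype(float); q=(c['R']@P.T).T+c['t']; q=(c['K']@q.T).T; return q[:,:2]/q[:,2:]
def back(c,uv,z):
    uv=np.atleast_2d(uv); o=-c['R'].T@c['t']; out=[]
    for u,v in uv:
        d=c['R'].T@np.linalg.solve(c['K'],[u,v,1.]); out.append(o+d*(z-o[2])/d[2])
    return np.array(out)
def crop(c,x0,y0,w,h,k,f,pts=()):
    im=c['pixels'][y0:y0+h,x0:x0+w,::-1].copy(); im=cv2.resize(im,None,fx=k,fy=k,interpolation=cv2.INTER_CUBIC)
    for p in pts:
        cv2.circle(im,(int(round((p[0]+.5-x0)*k)),int(round((p[1]+.5-y0)*k))),3,(0,255,0),1)
    cv2.imwrite('pics/'+f+'.png',im)
def T2(x,y,a):
    return np.array([[np.cos(a),-np.sin(a),x],[np.sin(a),np.cos(a),y],[0,0,1]])
E
python3 - <<'E'
from h import *
c=cap('top'); crop(c,200,140,200,140,4,'t1')
crop(c,370,170,130,110,6,'t2'); crop(c,40,140,200,150,4,'t3')
d=cap('side');crop(d,220,160,180,130,4,'s1')
crop(d,180,250,170,150,4,'s2')
E
```

```text
(no output)
```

View pics/t1.png

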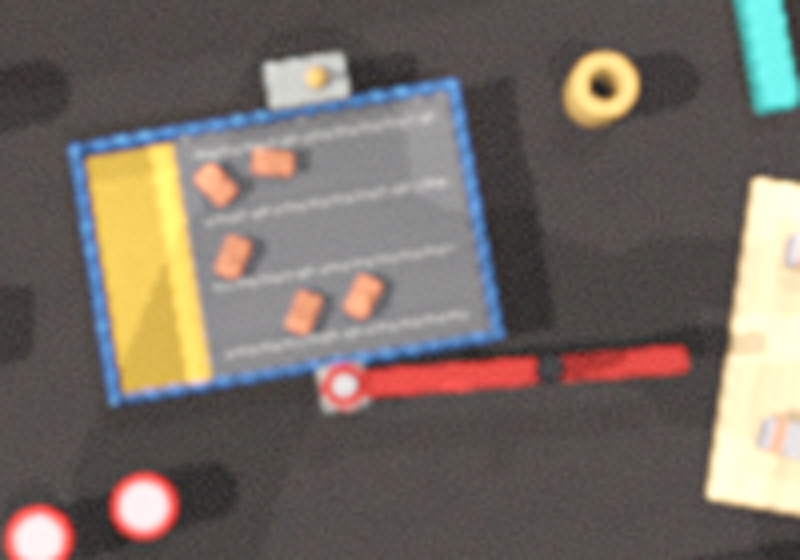

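View pics/t2.png

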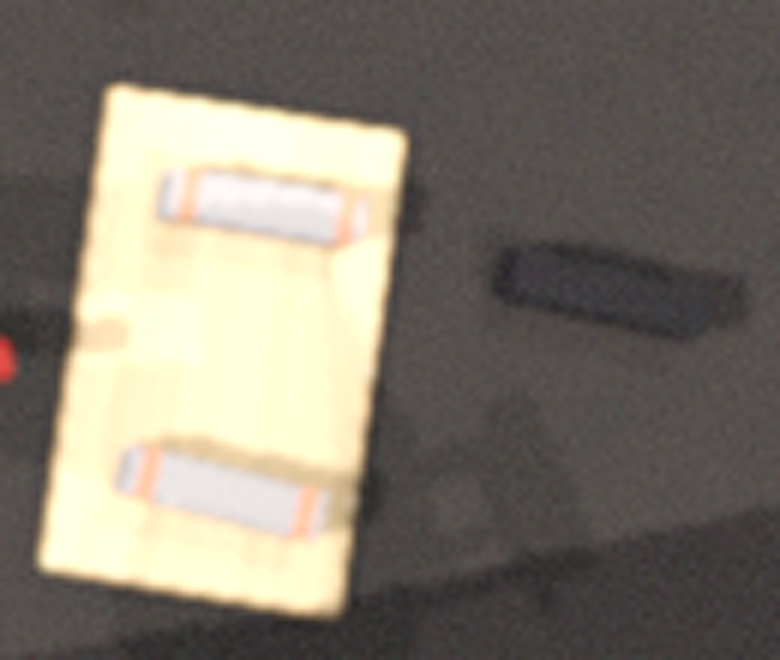

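View pics/t3.png

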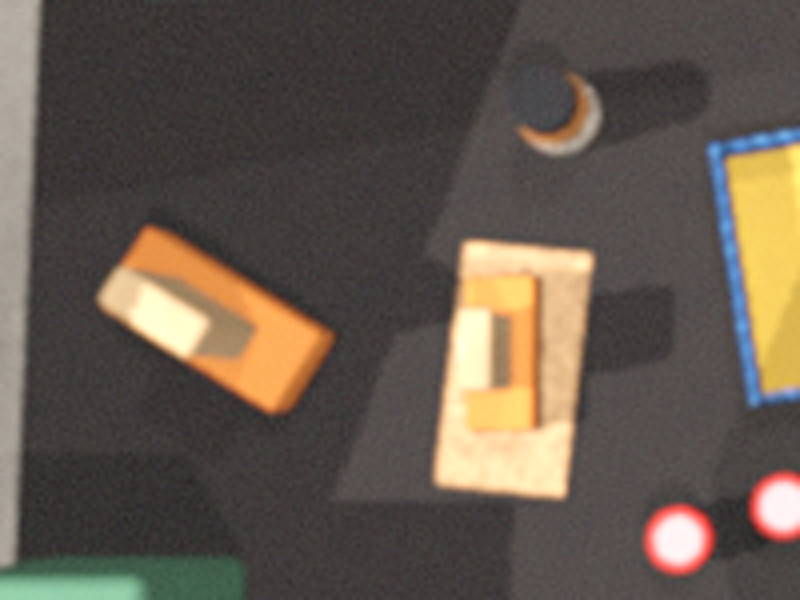

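View pics/s1.png

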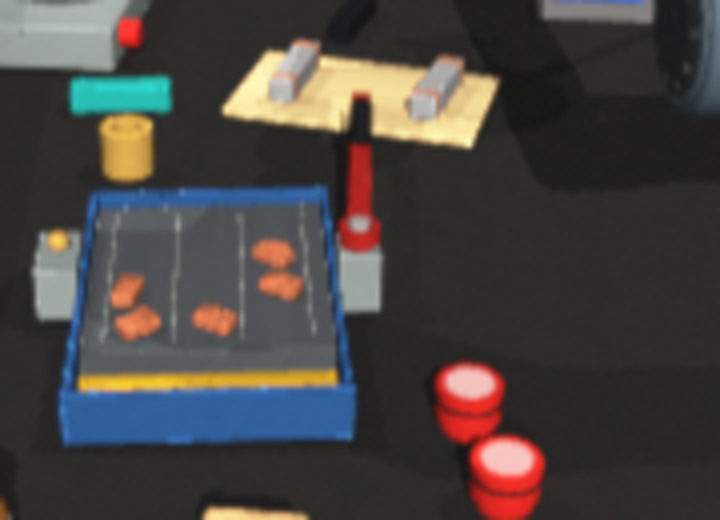

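```bash
cat > fx.py <<'E'
from h import *
from scipy.optimize import least_squares
c=cap('top');d=cap('side')
def un(p,x0,y0,k): return np.array(p,float)/k+[x0,y0]-.5
L=np.array([[101,-126,36],[-101,-126,36],[-118,0,70],[95,100,24],[-95,100,24],[101,176,42],[-101,176,42]])/1000
U=un([(458,80),(503,337),(344,385),(175,142),(208,383),(70,145),(113,403)],200,140,4)
LS=np.array([[101,-126,36],[-101,-126,36],[101,176,42],[-101,176,42]])/1000
US=un([(91,193),(327,188),(62,394),(352,392)],220,160,4)
def W(q,L):
    M=T2(*q); return np.c_[(M@np.c_[L[:,:2],np.ones(len(L))].T).T[:,:2],L[:,2]]
def f(q): return np.r_[(proj(c,W(q,L))-U).ravel(),(proj(d,W(q,LS))-US).ravel()]
r=least_squares(f,[.5,0,0],loss='soft_l1');print(r.x,np.degrees(r.x[2]));print(f(r.x).reshape(-1,2).round(1))
q=r.x
# scraper/pad top
pad=un([(463,240),(594,253),(568,498),(434,485)],40,140,4);P=back(c,pad,0);print('pad',P.round(4),P.mean(0))
B=un([(107,83),(407,129),(342,615),(38,570)],370,170,6);print('board',back(c,B,.008).round(3))
I=un([(165,170),(362,195),(355,245),(163,222),(125,445),(330,490),(318,538),(120,490)],370,170,6);P=back(c,I,.034);print('ins',P.round(4),P[:4].mean(0),P[4:].mean(0))
ch=un([(215,185),(272,162),(234,256),(304,311),(363,296)],200,140,4);P=back(c,ch,.037)
Mi=np.linalg.inv(T2(*q));print('chips fix',(Mi@np.c_[P[:,:2],np.ones(5)].T).T[:,:2].round(3))
S=un([(470,277),(538,272),(538,430),(467,430)],40,140,4);P=back(c,S,.028);print('scr',P.round(4),P.mean(0))
E
python3 fx.py
```

```text
[0.58354531 0.00290728 0.16153   ] 9.254987206804097
[[-0.2  0.1]
 [ 0.1  0.2]
 [ 0.1  0.3]
 [-0.8 -0.6]
 [ 0.7 -0.7]
 [ 0.2 -0.1]
 [-0.4  0.2]
 [ 0.2 -0.1]
 [ 0.1 -0.2]
 [-0.7  0.5]
 [ 0.9 -0.7]]
pad [[0.5874 0.397  0.    ]
 [0.5763 0.2922 0.    ]
 [0.3833 0.3101 0.    ]
 [0.3939 0.416  0.    ]] [0.48522937 0.35381316 0.        ]
board [[ 0.632 -0.336  0.008]
 [ 0.607 -0.491  0.008]
 [ 0.356 -0.448  0.008]
 [ 0.38  -0.294  0.008]]
ins [[ 0.5829 -0.3573  0.034 ]
 [ 0.5694 -0.4563  0.034 ]
 [ 0.5439 -0.4518  0.034 ]
 [ 0.5563 -0.3555  0.034 ]
 [ 0.4434 -0.333   0.034 ]
 [ 0.4204 -0.4348  0.034 ]
 [ 0.3964 -0.4279  0.034 ]
 [ 0.4208 -0.3299  0.034 ]] [ 0.56312661 -0.40524415  0.034     ] [ 0.42026024 -0.38139499  0.034     ]
chips fix [[ 0.052  0.072]
 [ 0.062  0.026]
 [-0.005  0.066]
 [-0.055  0.02 ]
 [-0.052 -0.026]]
scr [[0.5551 0.3818 0.028 ]
 [0.5586 0.3288 0.028 ]
 [0.4365 0.3268 0.028 ]
 [0.4368 0.3818 0.028 ]] [0.49674428 0.35481333 0.028     ]
```

View pics/s2.png

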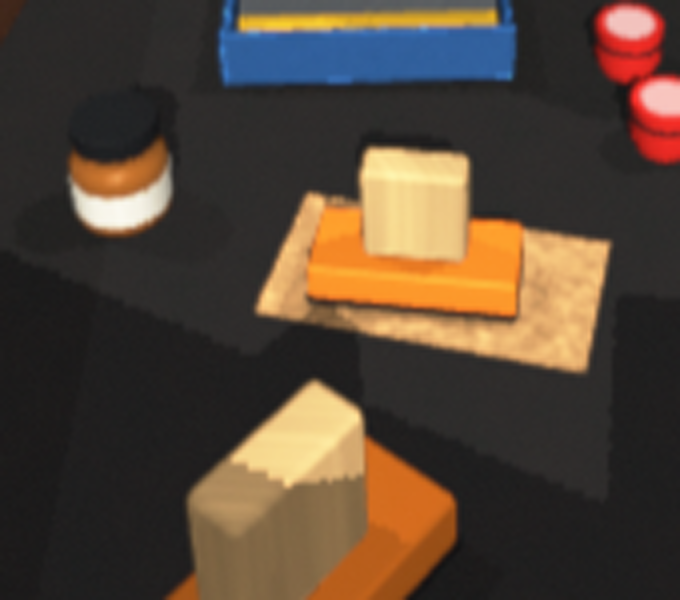

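```bash
cat > mv.py <<'E'
from h import *
from scipy.spatial.transform import Rotation as Ro
def Rt(yaw):
    a=np.radians(yaw); z=np.array([np.cos(a),np.sin(a),0]); x=np.array([0,0,-1.]); return np.c_[x,np.cross(z,x),z]
def rows(*wps):
    """each wp: (x,y,z,yaw)"""
    s=read_state();R=np.array(s['tcp_rot']);p=np.array(s['position'])
    print('t',round(s['time_s'],2),'pos',p.round(4),'yaw',round(np.degrees(np.arctan2(R[1,2],R[0,2])),2),'F',np.array(s['force']).round(1),'open',round(s['opening']*87,1))
    for w in wps:
        sh=R.T@(np.array(w[:3])-p); rv=Ro.from_matrix(R.T@Rt(w[3])).as_rotvec(degrees=True)
        print([*sh.round(4).tolist(),*rv.round(2).tolist()], 'n',int(max(np.ceil(np.linalg.norm(sh)/.05),np.ceil(np.linalg.norm(rv)/8.5))))
    return s
FX=(0.58355,0.00291,9.25)
def fw(x,y):
    P=T2(FX[0],FX[1],np.radians(FX[2]))@[x,y,1]; return P[0],P[1]
E
python3 -c "
from mv import *
rows((.5,-.1,.24,10),(.497,.355,.2,90.5))"
```

```text
t 0.35 pos [ 0.227  -0.5821  0.2223] yaw -68.7 F [-0.  -0.3  0.3] open 86.7
[-0.0175, 0.4294, -0.35, -78.7, -0.02, -0.02] n 12
[0.0228, 0.5919, -0.775, -159.2, -0.0, -0.04] n 20
```

>>> play_rows(
  rows=[
    [[-0.018, 0.43, -0.35, -78.7, 0, 0, 0.087], [-0.018, 0.43, -0.35, -78.7, 0, 0, 0.087], [-0.018, 0.43, -0.35, -78.7, 0, 0, 0.087], [-0.018, 0.43, -0.35, -78.7, 0, 0, 0.087], [-0.018, 0.43, -0.35, -78.7, 0, 0, 0.087], [-0.018, 0.43, -0.35, -78.7, 0, 0, 0.087], [-0.018, 0.43, -0.35, -78.7, 0, 0, 0.087], [-0.018, 0.43, -0.35, -78.7, 0, 0, 0.087], [-0.018, 0.43, -0.35, -78.7, 0, 0, 0.087], [-0.018, 0.43, -0.35, -78.7, 0, 0, 0.087], [-0.018, 0.43, -0.35, -78.7, 0, 0, 0.087], [-0.018, 0.43, -0.35, -78.7, 0, 0, 0.087]],
  ],
)

```text
time_s: 1.55
position: [0.5026, -0.0952, 0.241]
tcp_rot: [[0.002, -0.18, 0.984], [0.001, 0.984, 0.18], [-1.0, 0.001, 0.002]]
force: [0.0, -0.3, -0.8]
opening: 1.006
```

```bash
python3 -c "
from mv import *
rows((.497,.355,.2,90.5))"
```

```text
t 1.55 pos [ 0.5026 -0.0952  0.241 ] yaw 10.37 F [ 0.  -0.3 -0.8] open 87.5
[0.0416, 0.4438, 0.0755, -80.13, 0.15, 0.05] n 10
```

>>> play_rows(
  rows=[
    [[0.04, 0.444, 0.075, -80.1, 0, 0, 0.087], [0.04, 0.444, 0.075, -80.1, 0, 0, 0.087], [0.04, 0.444, 0.075, -80.1, 0, 0, 0.087], [0.04, 0.444, 0.075, -80.1, 0, 0, 0.087], [0.04, 0.444, 0.075, -80.1, 0, 0, 0.087], [0.04, 0.444, 0.075, -80.1, 0, 0, 0.087], [0.04, 0.444, 0.075, -80.1, 0, 0, 0.087], [0.04, 0.444, 0.075, -80.1, 0, 0, 0.087], [0.04, 0.444, 0.075, -80.1, 0, 0, 0.087], [0.04, 0.444, 0.075, -80.1, 0, 0, 0.087], [0.04, 0.444, 0.075, -80.1, 0, 0, 0.087], [0.04, 0.444, 0.075, -80.1, 0, 0, 0.087]],
  ],
)

```text
time_s: 2.75
position: [0.4973, 0.3494, 0.2003]
tcp_rot: [[-0.001, -1.0, -0.0], [-0.001, -0.0, 1.0], [-1.0, 0.001, -0.001]]
force: [-0.8, 0.2, -0.3]
opening: 1.006
```

```bash
python3 -c "
from mv import *
rows((.497,.355,.12,90.5),(.497,.355,.051,90.5))
cap('wrist','w1');cap('top','t4');cap('side','s3')"
```

```text
t 2.75 pos [0.4973 0.3494 0.2003] yaw 90.01 F [-0.8  0.2 -0.3] open 87.5
[0.0803, 0.0003, 0.0057, -0.49, -0.05, -0.03] n 2
[0.1493, 0.0002, 0.0057, -0.49, -0.05, -0.03] n 3
```

View pics/w1.png

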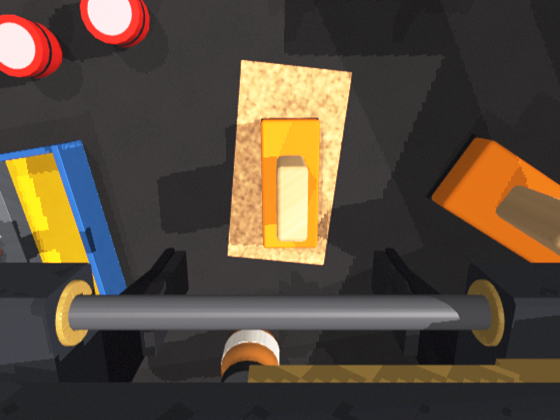

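View pics/s3.png

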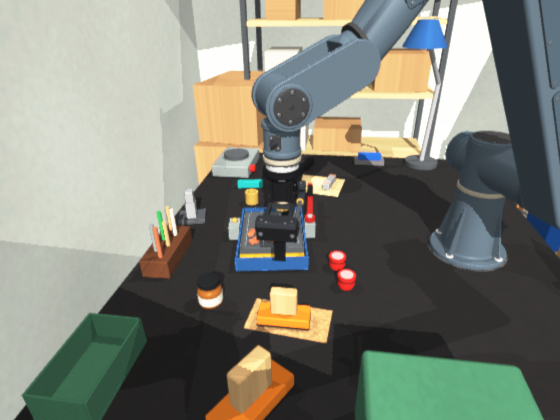

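```bash
python3 -c "
from mv import *
s=cap('side');w=cap('wrist')
print(proj(s,[.4973,.3494,.2]),-s['R'].T@s['t'],-w['R'].T@w['t'])
print(back(w,[(262,119),(318,119),(317,247),(263,247)],.028).round(4))
print(back(w,[(278,167),(306,167),(307,241),(277,241)],.089).round(4))
print(back(w,[(242,61),(351,72),(324,265),(228,256)],0).round(4))
print(read_state()['position'])
"
```

```text
[[282.77538403 246.69162334]] [0.39776254 1.00852043 0.65506559] [0.42057527 0.34976261 0.3629583 ]
[[0.4375 0.3345 0.028 ]
 [0.4376 0.3829 0.028 ]
 [0.5564 0.3852 0.028 ]
 [0.5563 0.3337 0.028 ]]
[[0.4687 0.3485 0.089 ]
 [0.4687 0.369  0.089 ]
 [0.5266 0.3708 0.089 ]
 [0.5266 0.3476 0.089 ]]
[[0.3881 0.316  0.    ]
 [0.3976 0.4145 0.    ]
 [0.588  0.396  0.    ]
 [0.5776 0.2958 0.    ]]
[0.497729   0.34915809 0.20080231]
```

>>> play_rows(
  rows=[
    [[0.08, 0, 0.0085, -0.5, 0, 0, 0.087], [0.08, 0, 0.0085, -0.5, 0, 0, 0.087], [0.148, 0, 0.0085, -0.5, 0, 0, 0.087], [0.148, 0, 0.0085, -0.5, 0, 0, 0.087], [0.148, 0, 0.0085, -0.5, 0, 0, 0.087], [0.148, 0, 0.0085, -0.5, 0, 0, 0.0], [0.148, 0, 0.0085, -0.5, 0, 0, 0.0], [0.148, 0, 0.0085, -0.5, 0, 0, 0.0], [0.148, 0, 0.0085, -0.5, 0, 0, 0.0], [0.148, 0, 0.0085, -0.5, 0, 0, 0.0], [0.148, 0, 0.0085, -0.5, 0, 0, 0.0]],
  ],
)

```text
time_s: 4.1
position: [0.4974, 0.3589, 0.0531]
tcp_rot: [[0.001, -1.0, -0.011], [0.0, -0.011, 1.0], [-1.0, -0.001, 0.0]]
force: [-0.6, -0.3, -0.2]
opening: 0.542
```

```bash
python3 -c "
from mv import *
x,y=fw(.032,-.085)
rows((.497,.358,.051,90.5),(.5,.3,.17,92),(x,y,.17,99.25),(x,y,.077,99.25))"
```

```text
t 4.1 pos [0.4974 0.3589 0.0531] yaw 90.61 F [-0.6 -0.3 -0.2] open 47.1
[0.0021, 0.0004, -0.0009, 0.11, 0.02, 0.04] n 1
[-0.117, -0.002, -0.0589, -1.39, 0.02, 0.04] n 3
[-0.117, -0.1268, -0.4361, -8.64, 0.02, 0.04] n 10
[-0.024, -0.1268, -0.4361, -8.64, 0.02, 0.04] n 10
```

Still closing; wait more.

>>> play_rows(
  rows=[
    [[0, 0, 0, 0, 0, 0, 0], [0, 0, 0, 0, 0, 0, 0], [0, 0, 0, 0, 0, 0, 0], [0, 0, 0, 0, 0, 0, 0], [0, 0, 0, 0, 0, 0, 0], [0, 0, 0, 0, 0, 0, 0], [0, 0, 0, 0, 0, 0, 0], [0, 0, 0, 0, 0, 0, 0]],
  ],
)

```text
time_s: 4.9
position: [0.4972, 0.3588, 0.0525]
tcp_rot: [[-0.0, -1.0, -0.011], [-0.0, -0.011, 1.0], [-1.0, 0.0, -0.0]]
force: [-0.3, 0.7, -0.1]
opening: 0.272
```

```bash
python3 -c "
from mv import *
x,y=fw(.032,-.085)
rows((.497,.358,.17,90.5),(.5,.3,.17,92),(x,y,.17,99.25),(x,y,.077,99.25))"
```

```text
t 4.9 pos [0.4972 0.3588 0.0525] yaw 90.61 F [-0.3  0.7 -0.1] open 23.7
[-0.1175, 0.0003, -0.0008, 0.11, -0.01, -0.01] n 3
[-0.1175, -0.0021, -0.0588, -1.39, -0.01, -0.01] n 3
[-0.1175, -0.1269, -0.436, -8.64, -0.0, -0.01] n 10
[-0.0245, -0.127, -0.436, -8.64, -0.0, -0.01] n 10
```

>>> play_rows(
  rows=[
    [[-0.05, 0, 0, 0, 0, 0, 0], [-0.1, 0, 0, 0, 0, 0, 0], [-0.1175, 0, 0, 0, 0, 0, 0], [-0.1175, -0.013, -0.045, -0.9, 0, 0, 0], [-0.1175, -0.026, -0.09, -1.8, 0, 0, 0], [-0.1175, -0.039, -0.135, -2.7, 0, 0, 0], [-0.1175, -0.052, -0.18, -3.6, 0, 0, 0], [-0.1175, -0.065, -0.225, -4.5, 0, 0, 0], [-0.1175, -0.078, -0.27, -5.4, 0, 0, 0], [-0.1175, -0.091, -0.315, -6.3, 0, 0, 0], [-0.1175, -0.104, -0.36, -7.2, 0, 0, 0], [-0.1175, -0.127, -0.4, -8.6, 0, 0, 0]],
  ],
)

```text
time_s: 6.1
position: [0.6267, -0.0417, 0.1691]
tcp_rot: [[-0.004, -0.987, -0.16], [0.001, -0.16, 0.987], [-1.0, 0.004, 0.002]]
force: [0.4, -0.4, -2.9]
opening: 0.272
```

```bash
python3 -c "
from mv import *
x,y=fw(.032,-.085)
rows((x,y,.17,99.25),(x,y,.0785,99.25))"
```

```text
t 6.1 pos [ 0.6267 -0.0417  0.1691] yaw 99.19 F [ 0.4 -0.4 -2.9] open 23.7
[-0.001, 0.0033, -0.034, -0.06, 0.09, -0.23] n 1
[0.0905, 0.003, -0.0342, -0.06, 0.09, -0.23] n 2
```

>>> play_rows(
  rows=[
    [[-0.001, 0.0033, -0.034, 0, 0, 0, 0], [-0.001, 0.0033, -0.034, 0, 0, 0, 0], [0.04, 0.0033, -0.034, 0, 0, 0, 0], [0.065, 0.0033, -0.034, 0, 0, 0, 0], [0.08, 0.0033, -0.034, 0, 0, 0, 0], [0.0895, 0.0033, -0.034, 0, 0, 0, 0], [0.0895, 0.0033, -0.034, 0, 0, 0, 0]],
  ],
)

```text
time_s: 6.8
position: [0.6299, -0.0732, 0.0793]
tcp_rot: [[-0.002, -0.987, -0.16], [0.001, -0.16, 0.987], [-1.0, 0.002, 0.001]]
force: [-0.0, 0.5, -3.6]
opening: 0.276
```

```bash
python3 -c "
from mv import *
x,y=fw(.032,.099)
rows((x,y,.0785,99.25),(x,y,.17,99.25))
c=cap('top');crop(c,200,140,200,140,4,'t5');c=cap('side');crop(c,200,140,180,140,4,'s5')"
```

```text
t 6.8 pos [ 0.6299 -0.0732  0.0793] yaw 99.23 F [-0.   0.5 -3.6] open 24.0
[0.0011, 0.0016, 0.1816, -0.02, 0.07, -0.13] n 4
[-0.0904, 0.0018, 0.1817, -0.02, 0.07, -0.13] n 5
```

View pics/t5.png

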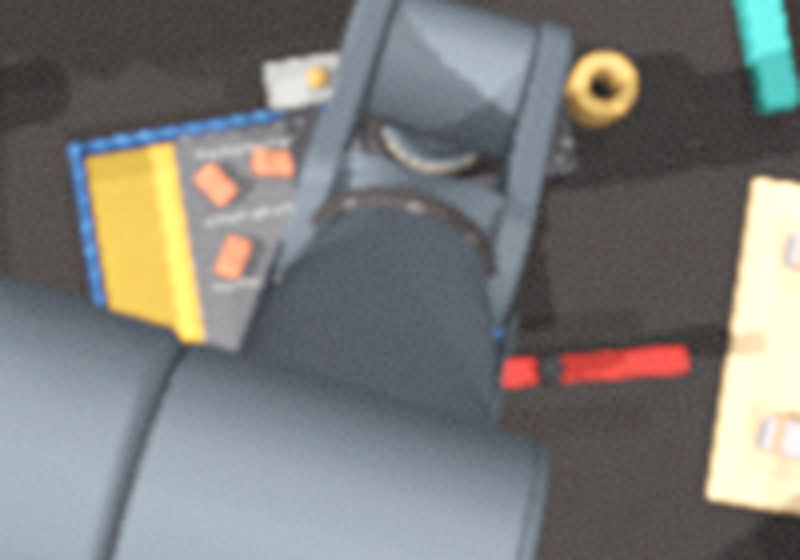

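View pics/s5.png

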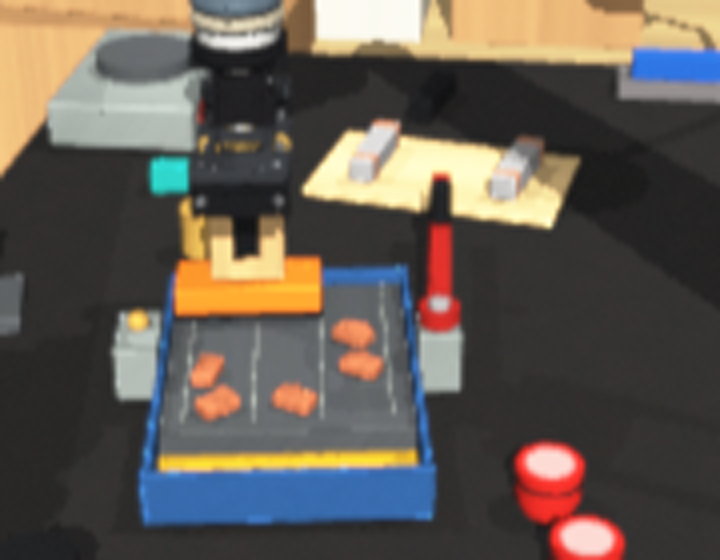

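>>> play_rows(
  rows=[
    [[0.0015, 0.0015, 0.015, 0, 0, 0, 0], [0.0015, 0.0015, 0.03, 0, 0, 0, 0], [0.0015, 0.0015, 0.045, 0, 0, 0, 0], [0.0015, 0.0015, 0.06, 0, 0, 0, 0], [0.0015, 0.0015, 0.075, 0, 0, 0, 0], [0.0015, 0.0015, 0.09, 0, 0, 0, 0], [0.0015, 0.0015, 0.105, 0, 0, 0, 0], [0.0015, 0.0015, 0.12, 0, 0, 0, 0], [0.0015, 0.0015, 0.135, 0, 0, 0, 0], [0.0015, 0.0015, 0.15, 0, 0, 0, 0], [0.0015, 0.0015, 0.165, 0, 0, 0, 0], [0.0015, 0.0015, 0.18, 0, 0, 0, 0]],
  ],
)

```text
time_s: 8.1
position: [0.6001, 0.1048, 0.079]
tcp_rot: [[-0.0, -0.987, -0.16], [0.0, -0.16, 0.987], [-1.0, 0.0, 0.0]]
force: [-0.2, 0.5, -3.1]
opening: 0.275
```

```bash
python3 -c "
from mv import *
x,y=fw(.032,.099); a,b=fw(-.032,-.087)
rows((x,y,.0775,99.25),(x,y,.13,99.25),(a,b,.13,99.25),(a,b,.0775,99.25))
c=cap('side');crop(c,200,140,180,140,4,'s6')"
```

```text
t 8.1 pos [0.6001 0.1048 0.079 ] yaw 99.2 F [-0.2  0.5 -3.1] open 24.0
[0.0015, 0.0007, 0.0011, -0.05, 0.01, -0.01] n 1
[-0.051, 0.0007, 0.0011, -0.05, 0.01, -0.01] n 2
[-0.051, 0.0645, -0.185, -0.05, 0.01, -0.01] n 5
[0.0015, 0.0645, -0.185, -0.05, 0.01, -0.01] n 4
```

View pics/s6.png

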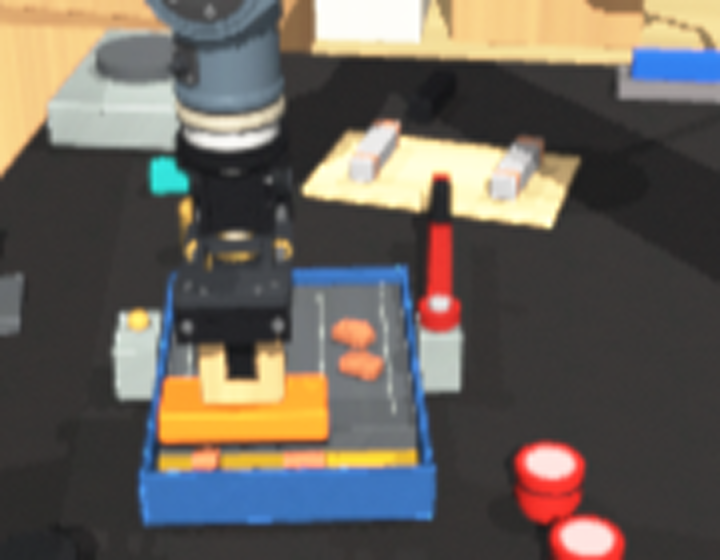

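>>> play_rows(
  rows=[
    [[-0.05, 0.0007, 0, 0, 0, 0, 0], [-0.05, 0.0007, 0, 0, 0, 0, 0], [-0.05, 0.022, -0.045, 0, 0, 0, 0], [-0.05, 0.043, -0.09, 0, 0, 0, 0], [-0.05, 0.055, -0.135, 0, 0, 0, 0], [-0.05, 0.0645, -0.17, 0, 0, 0, 0], [-0.05, 0.0645, -0.185, 0, 0, 0, 0], [-0.03, 0.0645, -0.185, 0, 0, 0, 0], [-0.01, 0.0645, -0.185, 0, 0, 0, 0], [0.0015, 0.0645, -0.185, 0, 0, 0, 0], [0.0015, 0.0645, -0.185, 0, 0, 0, 0]],
  ],
)

```text
time_s: 9.25
position: [0.5661, -0.0888, 0.0766]
tcp_rot: [[-0.001, -0.987, -0.16], [0.001, -0.16, 0.987], [-1.0, 0.001, 0.001]]
force: [-0.0, 0.2, -2.8]
opening: 0.275
```

```bash
python3 -c "
from mv import *
x,y=fw(-.032,.099)
rows((x,y,.0775,99.25))
c=cap('side');crop(c,200,140,180,140,4,'s7')"
```

```text
t 9.25 pos [ 0.5661 -0.0888  0.0766] yaw 99.22 F [-0.   0.2 -2.8] open 23.9
[-0.0007, 0.0002, 0.1867, -0.03, 0.05, -0.06] n 4
```

View pics/s7.png

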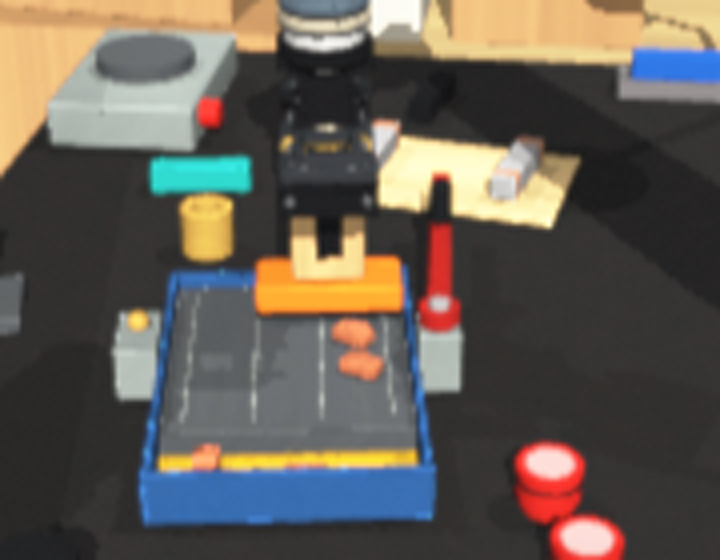

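>>> play_rows(
  rows=[
    [[0, 0, 0.015, 0, 0, 0, 0], [0, 0, 0.03, 0, 0, 0, 0], [0, 0, 0.045, 0, 0, 0, 0], [0, 0, 0.06, 0, 0, 0, 0], [0, 0, 0.075, 0, 0, 0, 0], [0, 0, 0.09, 0, 0, 0, 0], [0, 0, 0.105, 0, 0, 0, 0], [0, 0, 0.12, 0, 0, 0, 0], [0, 0, 0.135, 0, 0, 0, 0], [0, 0, 0.15, 0, 0, 0, 0], [0, 0, 0.167, 0, 0, 0, 0], [0, 0, 0.186, 0, 0, 0, 0]],
  ],
)

```text
time_s: 10.5
position: [0.5364, 0.0953, 0.0775]
tcp_rot: [[0.0, -0.987, -0.159], [0.0, -0.159, 0.987], [-1.0, -0.0, 0.0]]
force: [0.3, -0.1, -2.9]
opening: 0.274
```

>>> play_rows(
  rows=[
    [[-0.02, 0, 0, 0, 0, 0, 0], [-0.05, 0, 0, 0, 0, 0, 0], [-0.1, 0, -0.02, 0, 0, 0, 0], [-0.1, 0, -0.06, 0, 0, 0, 0], [-0.1, 0, -0.11, 0, 0, 0, 0], [-0.1, 0, -0.15, 0, 0, 0, 0]],
  ],
)

```text
time_s: 11.1
position: [0.5611, -0.0552, 0.1784]
tcp_rot: [[0.002, -0.987, -0.16], [-0.001, -0.16, 0.987], [-1.0, -0.002, -0.001]]
force: [0.9, 0.5, -4.2]
opening: 0.275
```

```bash
python3 -c "
from mv import *
rows()
c=cap('side');crop(c,200,140,180,140,4,'s8');c=cap('top');crop(c,200,140,200,140,4,'t8')"
```

```text
t 11.1 pos [ 0.5611 -0.0552  0.1784] yaw 99.22 F [ 0.9  0.5 -4.2] open 23.9
```

View pics/s8.png

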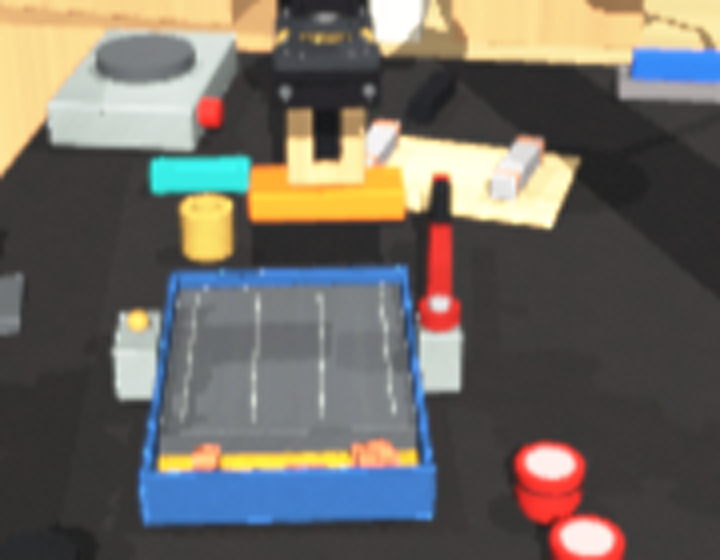

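View pics/t8.png

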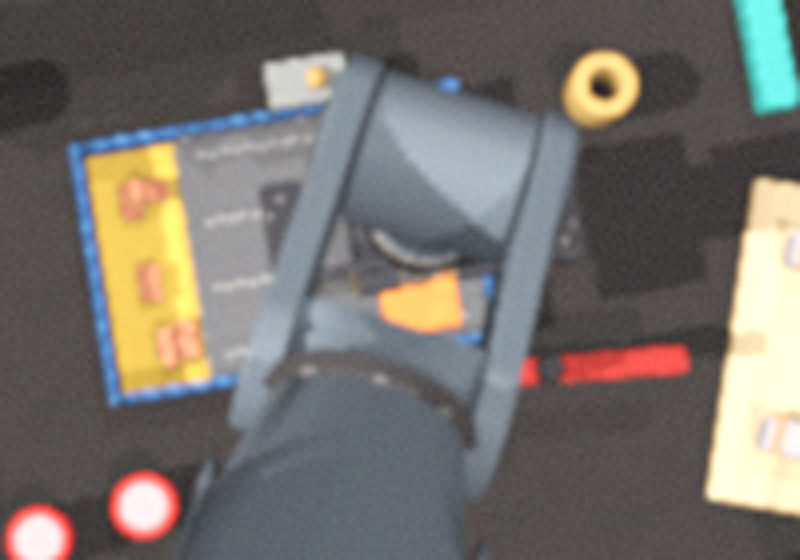

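```bash
python3 -c "
from mv import *
rows((.487,.355,.17,84.5),(.487,.355,.053,84.5))"
```

```text
t 11.2 pos [ 0.5626 -0.0587  0.178 ] yaw 98.91 F [ 0.7  0.1 -2.9] open 23.8
[0.0064, 0.0106, 0.4205, 14.41, -0.19, 0.2] n 9
[0.1234, 0.011, 0.4209, 14.41, -0.19, 0.2] n 9
```

>>> play_rows(
  rows=[
    [[0.005, 0.001, 0.045, 1.5, 0, 0, 0], [0.005, 0.002, 0.09, 3, 0, 0, 0], [0.005, 0.003, 0.135, 4.5, 0, 0, 0], [0.005, 0.004, 0.18, 6, 0, 0, 0], [0.005, 0.006, 0.225, 7.5, 0, 0, 0], [0.005, 0.007, 0.27, 9, 0, 0, 0], [0.005, 0.008, 0.315, 10.5, 0, 0, 0], [0.005, 0.009, 0.36, 12, 0, 0, 0], [0.005, 0.0105, 0.4, 14, 0, 0, 0], [0.005, 0.0105, 0.42, 14.4, 0, 0, 0], [0.04, 0.0105, 0.42, 14.4, 0, 0, 0], [0.075, 0.0105, 0.42, 14.4, 0, 0, 0]],
  ],
)

```text
time_s: 12.4
position: [0.4824, 0.3616, 0.1028]
tcp_rot: [[0.003, -0.996, 0.088], [0.002, 0.088, 0.996], [-1.0, -0.003, 0.002]]
force: [0.6, -0.8, -4.3]
opening: 0.27
```

```bash
python3 -c "
from mv import *
rows((.487,.355,.053,84.5))
c=cap('wrist','w2');c=cap('side');crop(c,180,220,200,150,4,'s9')"
```

```text
t 12.4 pos [0.4824 0.3616 0.1028] yaw 84.95 F [ 0.6 -0.8 -4.3] open 23.5
[0.0498, -0.005, -0.0063, 0.45, 0.11, 0.15] n 2
```

View pics/w2.png

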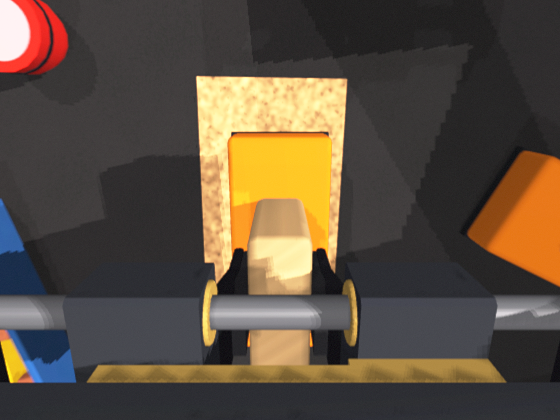

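View pics/s9.png

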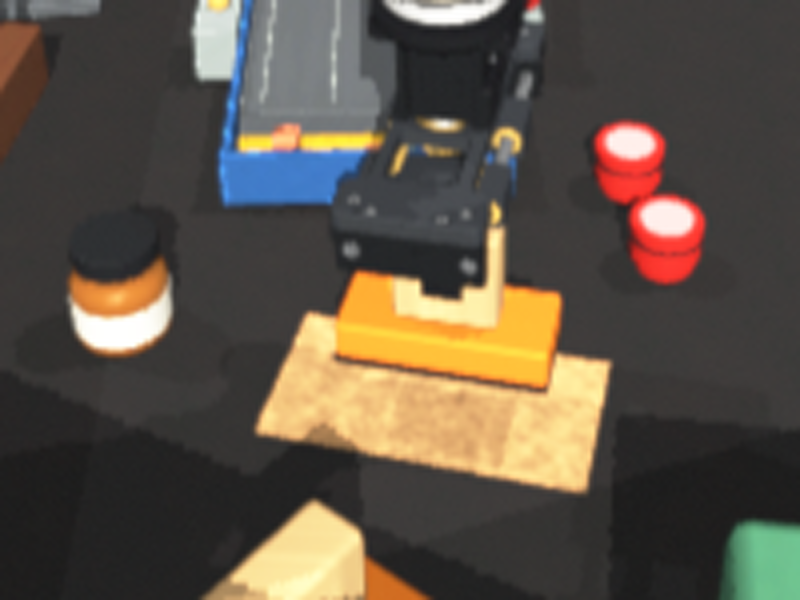

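>>> play_rows(
  rows=[
    [[0.01, 0, 0, 0, 0, 0, 0], [0.02, 0, 0, 0, 0, 0, 0], [0.03, 0, 0, 0, 0, 0, 0], [0.03, 0, 0, 0, 0, 0, 0]],
  ],
)

```text
time_s: 12.9
position: [0.4825, 0.3586, 0.0718]
tcp_rot: [[-0.001, -0.996, 0.091], [-0.001, 0.091, 0.996], [-1.0, 0.001, -0.001]]
force: [0.1, -1.2, -3.5]
opening: 0.269
```

```bash
python3 -c "
from mv import *
rows((.487,.355,.053,84.5));rows((.487,.355,.053,84.5))
"
```

```text
t 12.9 pos [0.4825 0.3586 0.0718] yaw 84.77 F [ 0.1 -1.2 -3.5] open 23.4
[0.0188, -0.0048, -0.0032, 0.27, -0.05, -0.08] n 1
t 12.9 pos [0.4825 0.3586 0.0718] yaw 84.77 F [ 0.1 -1.2 -3.5] open 23.4
[0.0188, -0.0048, -0.0032, 0.27, -0.05, -0.08] n 1
```

>>> play_rows(
  rows=[
    [[0.01, -0.0045, -0.003, 0.2, 0, 0, 0], [0.016, -0.0045, -0.003, 0.2, 0, 0, 0], [0.0185, -0.0045, -0.003, 0.2, 0, 0, 0], [0.0185, -0.0045, -0.003, 0.2, 0, 0, 0], [0.0185, -0.0045, -0.003, 0.2, 0, 0, 0]],
  ],
)

```text
time_s: 13.4
position: [0.4873, 0.3557, 0.0541]
tcp_rot: [[0.0, -0.996, 0.094], [0.0, 0.094, 0.996], [-1.0, -0.0, 0.0]]
force: [0.5, -0.8, -3.2]
opening: 0.267
```

```bash
python3 -c "
from mv import *
rows((.487,.355,.053,84.5))
"
```

```text
t 13.4 pos [0.4873 0.3557 0.0541] yaw 84.6 F [ 0.5 -0.8 -3.2] open 23.3
[0.0011, 0.0002, -0.0007, 0.1, 0.01, 0.01] n 1
```

>>> play_rows(
  rows=[
    [[0.001, 0, 0, 0, 0, 0, 0], [0.0015, 0, 0, 0, 0, 0, 0], [0.0015, 0, 0, 0, 0, 0, 0]],
  ],
)

```text
time_s: 13.7
position: [0.4872, 0.3557, 0.0527]
tcp_rot: [[0.0, -0.996, 0.094], [0.0, 0.094, 0.996], [-1.0, -0.0, 0.0]]
force: [-0.1, -0.4, -2.8]
opening: 0.274
```

>>> play_rows(
  rows=[
    [[0.0005, 0, 0, 0, 0, 0, 0], [0.0005, 0, 0, 0, 0, 0, 0.087], [0.0005, 0, 0, 0, 0, 0, 0.087], [0.0005, 0, 0, 0, 0, 0, 0.087], [0.0005, 0, 0, 0, 0, 0, 0.087], [0.0005, 0, 0, 0, 0, 0, 0.087], [0.0005, 0, 0, 0, 0, 0, 0.087], [0.0005, 0, 0, 0, 0, 0, 0.087], [-0.02, 0, 0, 0, 0, 0, 0.087], [-0.06, 0, 0, 0, 0, 0, 0.087], [-0.1, 0, 0, 0, 0, 0, 0.087], [-0.15, 0, 0, 0, 0, 0, 0.087]],
  ],
)

```text
time_s: 14.9
position: [0.486, 0.355, 0.2026]
tcp_rot: [[-0.004, -0.996, 0.094], [-0.002, 0.094, 0.996], [-1.0, 0.003, -0.002]]
force: [1.1, -0.1, -0.3]
opening: 0.998
```

```bash
python3 -c "
from mv import *
rows((.56,-.05,.25,0),(.563,-.405,.2,-8),(.563,-.405,.035,-8))
cap('wrist','w3')
"
```

```text
t 14.9 pos [0.486  0.355  0.2026] yaw 84.59 F [ 1.1 -0.1 -0.3] open 86.9
[-0.047, -0.1117, -0.3963, 84.59, -0.23, -0.07] n 10
[0.0036, -0.1483, -0.7494, 92.59, -0.24, -0.06] n 16
[0.1686, -0.1488, -0.749, 92.59, -0.24, -0.06] n 16
```

View pics/w3.png

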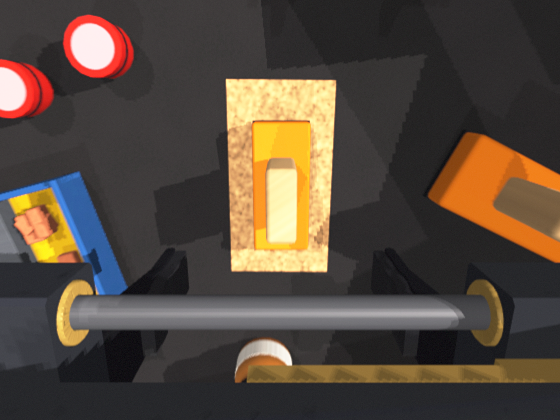

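>>> play_rows(
  rows=[
    [[-0.045, -0.112, -0.4, 84.6, 0, 0, 0.087], [-0.045, -0.112, -0.4, 84.6, 0, 0, 0.087], [-0.045, -0.112, -0.4, 84.6, 0, 0, 0.087], [-0.045, -0.112, -0.4, 84.6, 0, 0, 0.087], [-0.045, -0.112, -0.4, 84.6, 0, 0, 0.087], [-0.045, -0.112, -0.4, 84.6, 0, 0, 0.087], [-0.045, -0.112, -0.4, 84.6, 0, 0, 0.087], [-0.045, -0.112, -0.4, 84.6, 0, 0, 0.087], [-0.045, -0.112, -0.4, 84.6, 0, 0, 0.087], [-0.045, -0.112, -0.4, 84.6, 0, 0, 0.087], [-0.045, -0.112, -0.4, 84.6, 0, 0, 0.087]],
  ],
)

```text
time_s: 16.05
position: [0.5611, -0.0541, 0.2474]
tcp_rot: [[-0.0, 0.002, 1.0], [0.0, 1.0, -0.002], [-1.0, 0.0, -0.0]]
force: [0.1, 0.4, -0.3]
opening: 0.998
```

```bash
python3 -c "
from mv import *
rows((.53,-.39,.24,-8))
"
```

```text
t 16.05 pos [ 0.5611 -0.0541  0.2474] yaw -0.1 F [ 0.1  0.4 -0.3] open 86.8
[0.0073, -0.3359, -0.0305, 7.9, -0.0, -0.01] n 7
```

>>> play_rows(
  rows=[
    [[0, -0.05, -0.006, 1, 0, 0, 0.087], [0, -0.1, -0.015, 2, 0, 0, 0.087], [0, -0.15, -0.025, 3, 0, 0, 0.087], [0, -0.2, -0.035, 4, 0, 0, 0.087], [0, -0.25, -0.045, 6, 0, 0, 0.087], [0, -0.3, -0.055, 7, 0, 0, 0.087], [0, -0.35, -0.06, 8, 0, 0, 0.087], [0, -0.4, -0.06, 8, 0, 0, 0.087], [0, -0.4, -0.06, 8, 0, 0, 0.087], [0, -0.4, -0.06, 8, 0, 0, 0.087]],
  ],
)

```text
time_s: 17.05
position: [0.5008, -0.4537, 0.2467]
tcp_rot: [[-0.001, 0.139, 0.99], [0.001, 0.99, -0.139], [-1.0, 0.001, -0.001]]
force: [-0.4, 0.7, -1.0]
opening: 0.997
```

```bash
python3 -c "
from mv import *
rows((.53,-.39,.24,-8))
cap('wrist','w4')
c=cap('top');crop(c,200,140,200,140,4,'t10')
"
```

```text
t 17.05 pos [ 0.5008 -0.4537  0.2467] yaw -7.97 F [-0.4  0.7 -1. ] open 86.7
[0.0067, 0.0671, 0.0201, 0.03, -0.04, -0.07] n 2
```

View pics/w4.png

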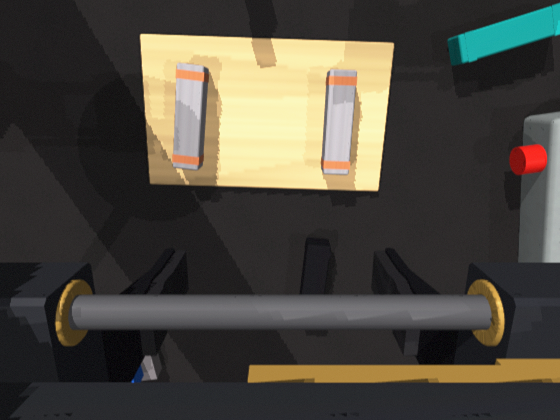

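View pics/t10.png

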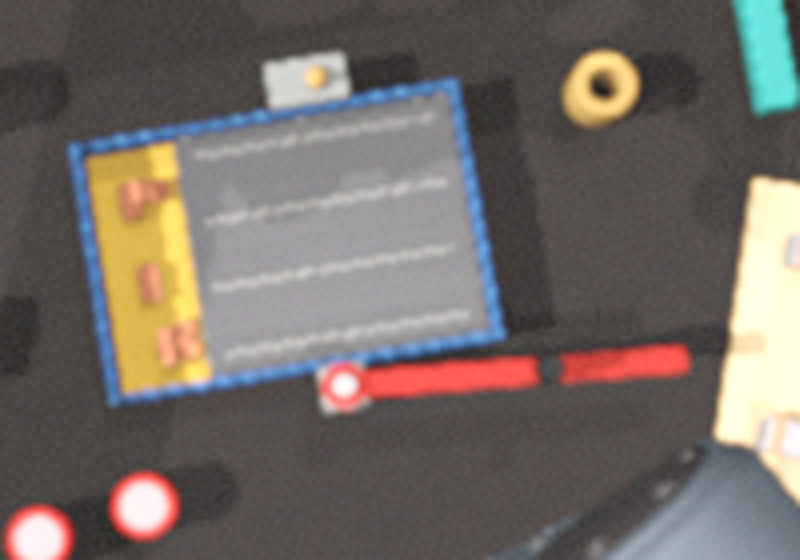

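```bash
python3 -c "
from mv import *
c=cap('wrist');crop(c,150,45,130,140,5,'w5a');crop(c,290,45,130,140,5,'w5b')
"
```

```text
(no output)
```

View pics/w5a.png

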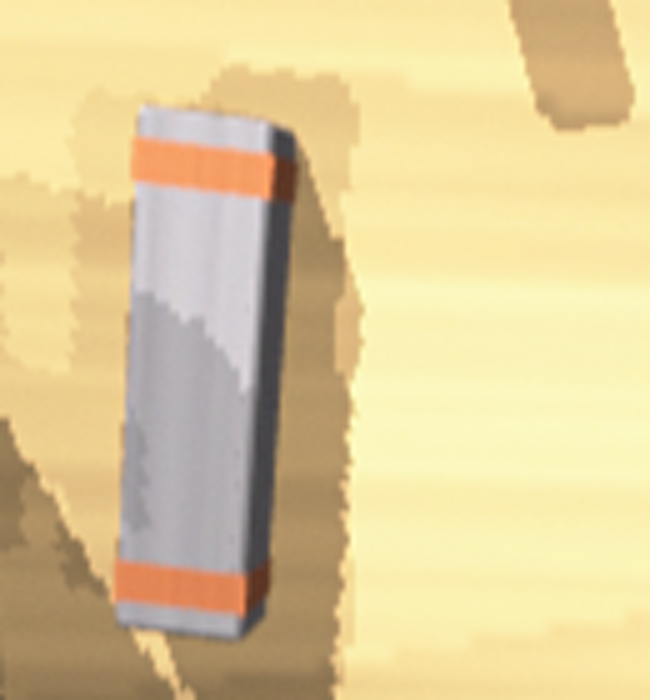

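View pics/w5b.png

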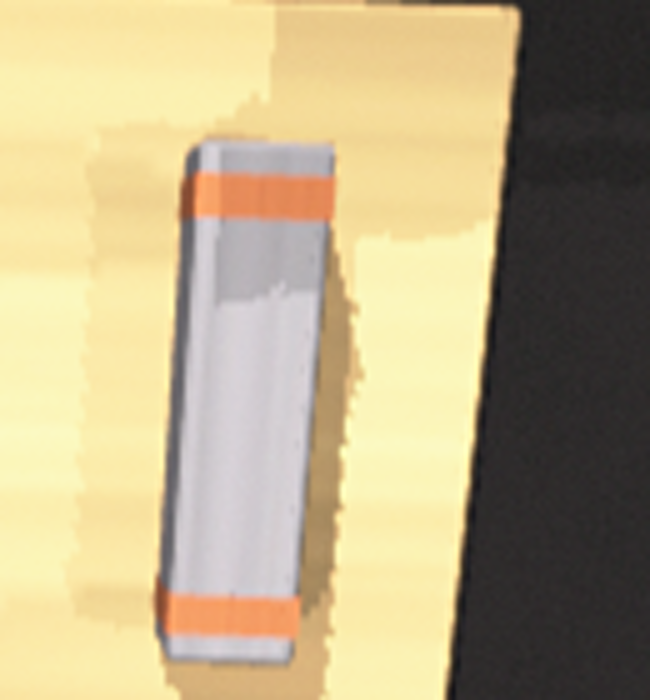

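```bash
python3 -c "
from mv import *
c=cap('wrist')
for p,x0 in(([(140,105),(270,122),(243,636),(117,622)],150),([(203,141),(335,147),(290,660),(166,660)],290)):
    P=back(c,np.array(p)/5.+[x0,45]-.5,.034); m=P.mean(0); d=(P[0]+P[1]-P[2]-P[3])
    print(P.round(4).tolist(),m.round(4),'long dir',np.degrees(np.arctan2(d[1],d[0])),np.linalg.norm(d)/2)
# catch knob
t=cap('top')
print(rows((.563,-.405,.1,-8)))
"
```

```text
[[0.4214, -0.331, 0.034], [0.4448, -0.3372, 0.034], [0.4206, -0.4322, 0.034], [0.3961, -0.4259, 0.034]] [ 0.4207 -0.3816  0.034 ] long dir 75.39193304674579 0.0981317310864301
[[0.5618, -0.3569, 0.034], [0.5862, -0.3613, 0.034], [0.5693, -0.4577, 0.034], [0.5445, -0.4543, 0.034]] [ 0.5654 -0.4076  0.034 ] long dir 79.98625638268969 0.09842888205653501
t 17.3 pos [ 0.5017 -0.4509  0.2477] yaw -7.82 F [-0.3 -0.4  0.1] open 87.2
[0.1477, 0.0537, 0.0546, 0.18, -0.03, -0.05] n 4
{'time_s': 17.3, 'joint_positions': array([-5.14253182e+01,  3.28423425e+01,  7.27300109e+01,  1.50953378e-02,
        7.44780185e+01, -4.36051097e+01]), 'qvel': array([-0.12104532, -0.01227228, -0.584141  , -0.04180314, -0.0849081 ,
        0.09658118]), 'tau': array([-3.19534522e-01, -4.72551441e+01, -1.91911143e+01,  1.61196047e-02,
        7.74101028e-02, -3.19933337e-03]), 'position': array([ 0.5016847 , -0.45087759,  0.24769028]), 'tcp_rot': array([[-3.49715241e-04,  1.36135103e-01,  9.90690220e-01],
       [ 8.45599617e-04,  9.90689966e-01, -1.36134770e-01],
       [-9.99999581e-01,  7.90118866e-04, -4.61575171e-04]]), 'force': array([-0.2984062 , -0.35730827,  0.10704459]), 'moment': array([-0.05847252, -0.03028028,  0.01294841]), 'opening': 1.0020345872015244}
```

```bash
python3 -c "
from mv import *
rows((.565,-.4065,.1,-10))
"
```

```text
t 17.3 pos [ 0.5017 -0.4509  0.2477] yaw -7.82 F [-0.3 -0.4  0.1] open 87.2
[0.1477, 0.0525, 0.0568, 2.18, -0.03, -0.04] n 4
```

>>> play_rows(
  rows=[
    [[0.045, 0.02, 0.02, 1, 0, 0, 0.087], [0.09, 0.035, 0.04, 2, 0, 0, 0.087], [0.13, 0.0525, 0.057, 2.2, 0, 0, 0.087], [0.1477, 0.0525, 0.057, 2.2, 0, 0, 0.087], [0.1477, 0.0525, 0.057, 2.2, 0, 0, 0.087]],
  ],
)

```text
time_s: 17.8
position: [0.5638, -0.4047, 0.0959]
tcp_rot: [[-0.006, 0.173, 0.985], [0.006, 0.985, -0.173], [-1.0, 0.005, -0.007]]
force: [-0.5, 1.4, -0.4]
opening: 0.996
```

```bash
python3 -c "
from mv import *
rows((.565,-.4065,.013,-10))
cap('wrist','w6')
"
```

```text
t 17.8 pos [ 0.5638 -0.4047  0.0959] yaw -9.98 F [-0.5  1.4 -0.4] open 86.7
[0.0829, -0.002, 0.0021, 0.02, -0.41, -0.28] n 2
```

View pics/w6.png

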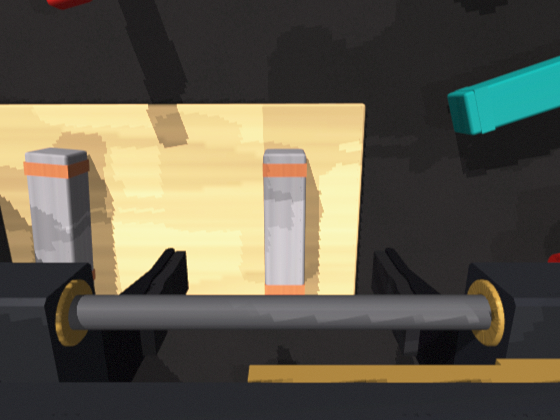

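>>> play_rows(
  rows=[
    [[0.04, -0.001, 0, 0, 0, 0, 0.087], [0.065, -0.001, 0, 0, 0, 0, 0.087], [0.08, -0.001, 0, 0, 0, 0, 0.087], [0.08, -0.001, 0, 0, 0, 0, 0.087], [0.08, -0.001, 0, 0, 0, 0, 0]],
  ],
)

```text
time_s: 18.35
position: [0.5655, -0.4111, 0.0216]
tcp_rot: [[0.002, 0.177, 0.984], [-0.002, 0.984, -0.177], [-1.0, -0.002, 0.002]]
force: [-1.2, -0.3, 0.2]
opening: 0.964
```

>>> play_rows(
  rows=[
    [[0, 0, 0, 0, 0, 0, 0], [0, 0, 0, 0, 0, 0, 0], [0, 0, 0, 0, 0, 0, 0], [0, 0, 0, 0, 0, 0, 0], [0, 0, 0, 0, 0, 0, 0], [0, 0, 0, 0, 0, 0, 0], [0, 0, 0, 0, 0, 0, 0], [0, 0, 0, 0, 0, 0, 0], [0, 0, 0, 0, 0, 0, 0], [0, 0, 0, 0, 0, 0, 0], [0, 0, 0, 0, 0, 0, 0], [0, 0, 0, 0, 0, 0, 0]],
  ],
)

```text
time_s: 19.55
position: [0.5649, -0.4101, 0.0198]
tcp_rot: [[0.001, 0.177, 0.984], [-0.0, 0.984, -0.177], [-1.0, -0.0, 0.001]]
force: [1.8, -0.0, -1.6]
opening: 0.292
```

```bash
python3 -c "
from mv import *
x,y=fw(.048,0)
rows((x,y,.16,9.25),(x,y,.03,9.25))
"
```

```text
t 19.55 pos [ 0.5649 -0.4101  0.0198] yaw -10.2 F [ 1.8 -0.  -1.6] open 25.4
[-0.1403, 0.4258, -0.0095, -19.45, 0.03, 0.01] n 9
[-0.0103, 0.4258, -0.0096, -19.45, 0.03, 0.01] n 9
```

>>> play_rows(
  rows=[
    [[0, 0, 0, 0, 0, 0, 0.04], [0, 0, 0, 0, 0, 0, 0.04], [0, 0, 0, 0, 0, 0, 0.04], [0.004, 0.003, 0, 0, 0, 0, 0.04], [0.0075, 0.003, 0, 0, 0, 0, 0.04], [0.0075, 0.003, 0, 0, 0, 0, 0.04], [0.0075, 0.003, 0, 0, 0, 0, 0], [0.0075, 0.003, 0, 0, 0, 0, 0], [0.0075, 0.003, 0, 0, 0, 0, 0], [0.0075, 0.003, 0, 0, 0, 0, 0], [0.0075, 0.003, 0, 0, 0, 0, 0], [0.0075, 0.003, 0, 0, 0, 0, 0]],
  ],
)

```text
time_s: 20.75
position: [0.5654, -0.4072, 0.0124]
tcp_rot: [[0.0, 0.177, 0.984], [-0.0, 0.984, -0.177], [-1.0, -0.0, 0.0]]
force: [0.0, 0.3, 0.5]
opening: 0.299
```

```bash
python3 -c "
from mv import *
x,y=fw(.048,0)
rows((x,y,.16,9.25),(x,y,.03,9.25))
"
```

```text
t 20.75 pos [ 0.5654 -0.4072  0.0124] yaw -10.2 F [0.  0.3 0.5] open 26.0
[-0.1477, 0.4228, -0.0094, -19.45, 0.02, 0.02] n 9
[-0.0177, 0.4229, -0.0094, -19.45, 0.02, 0.02] n 9
```

>>> play_rows(
  rows=[
    [[-0.03, 0, 0, 0, 0, 0, 0], [-0.07, 0, 0, 0, 0, 0, 0], [-0.12, 0, 0, -1, 0, 0, 0], [-0.147, 0.04, -0.001, -3, 0, 0, 0], [-0.147, 0.085, -0.002, -5, 0, 0, 0], [-0.147, 0.13, -0.003, -7, 0, 0, 0], [-0.147, 0.18, -0.004, -9, 0, 0, 0], [-0.147, 0.23, -0.005, -11, 0, 0, 0], [-0.147, 0.28, -0.006, -13, 0, 0, 0], [-0.147, 0.33, -0.007, -16, 0, 0, 0], [-0.147, 0.38, -0.009, -18, 0, 0, 0], [-0.147, 0.415, -0.0095, -19.4, 0, 0, 0]],
  ],
)

```text
time_s: 21.95
position: [0.6276, 0.0069, 0.158]
tcp_rot: [[-0.004, -0.163, 0.987], [0.002, 0.987, 0.163], [-1.0, 0.002, -0.004]]
force: [0.2, -1.3, -5.3]
opening: 0.297
```

>>> play_rows(
  rows=[
    [[0, 0.007, 0, 0, 0, 0, 0], [0, 0.007, 0, 0, 0, 0, 0], [0, 0.007, 0, 0, 0, 0, 0]],
  ],
)

```text
time_s: 22.25
position: [0.6275, 0.0092, 0.1586]
tcp_rot: [[-0.002, -0.16, 0.987], [-0.001, 0.987, 0.16], [-1.0, -0.0, -0.002]]
force: [0.2, -0.8, -6.0]
opening: 0.296
```

```bash
python3 -c "
from mv import *
x,y=fw(.048,0)
rows((x,y,.16,9.25),(x,y,.029,9.25))
c=cap('side');crop(c,200,140,180,140,4,'s10');cap('wrist','w7')
"
```

```text
t 22.25 pos [0.6275 0.0092 0.1586] yaw 9.19 F [ 0.2 -0.8 -6. ] open 25.7
[-0.0014, 0.0009, 0.0036, -0.06, -0.11, 0.02] n 1
[0.1296, 0.0009, 0.0038, -0.06, -0.11, 0.02] n 3
```

View pics/s10.png

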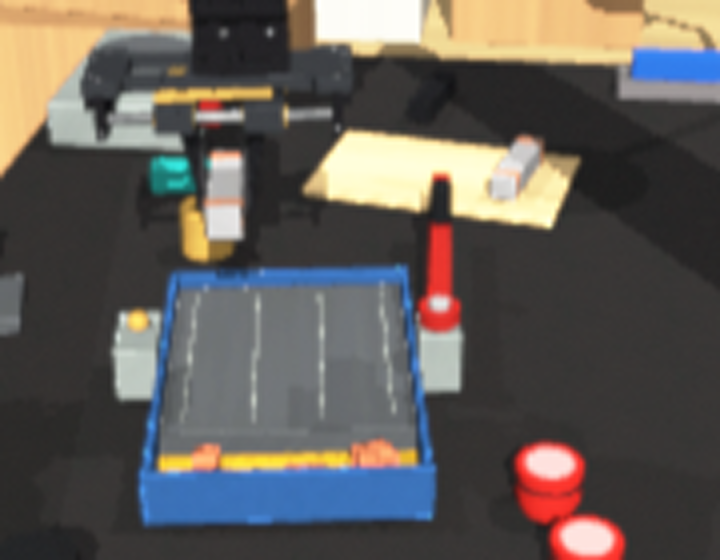

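View pics/w7.png

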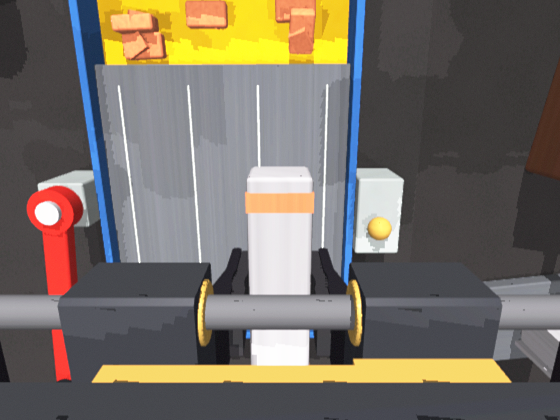

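>>> play_rows(
  rows=[
    [[0.04, 0.001, 0.0035, 0, 0, 0, 0], [0.08, 0.001, 0.0035, 0, 0, 0, 0], [0.105, 0.001, 0.0035, 0, 0, 0, 0], [0.118, 0.001, 0.0035, 0, 0, 0, 0], [0.125, 0.001, 0.0035, 0, 0, 0, 0], [0.1285, 0.001, 0.0035, 0, 0, 0, 0], [0.1285, 0.001, 0.0035, 0, 0, 0, 0]],
  ],
)

```text
time_s: 23.05
position: [0.6324, 0.011, 0.0317]
tcp_rot: [[0.002, -0.159, 0.987], [-0.0, 0.987, 0.159], [-1.0, -0.001, 0.002]]
force: [0.5, -0.3, -4.9]
opening: 0.297
```

```bash
python3 -c "
from mv import *
x,y=fw(.048,0)
rows((x,y,.029,9.25))
c=cap('side');crop(c,200,140,180,140,4,'s11')
"
```

```text
t 23.05 pos [0.6324 0.011  0.0317] yaw 9.17 F [ 0.5 -0.3 -4.9] open 25.8
[0.0027, -0.0001, -0.0015, -0.08, 0.1, 0.03] n 1
```

View pics/s11.png

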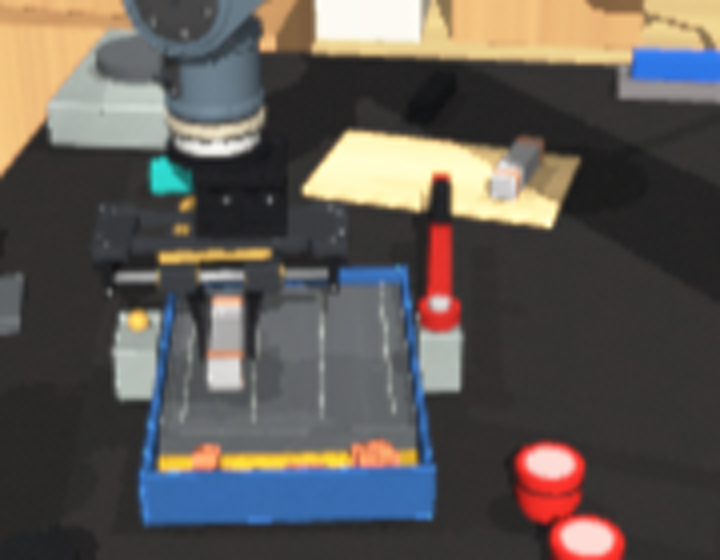

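Lower slowly to contact, then open to 40 mm and retreat.

>>> play_rows(
  rows=[
    [[0.001, 0, 0, 0, 0, 0, 0], [0.002, 0, 0, 0, 0, 0, 0], [0.003, 0, 0, 0, 0, 0, 0], [0.003, 0, 0, 0, 0, 0, 0]],
  ],
)

```text
time_s: 23.5
position: [0.6319, 0.0115, 0.0284]
tcp_rot: [[0.001, -0.16, 0.987], [-0.0, 0.987, 0.16], [-1.0, -0.0, 0.001]]
force: [0.6, 0.7, -2.6]
opening: 0.293
```

>>> play_rows(
  rows=[
    [[0.0, 0, 0, 0, 0, 0, 0.04], [0.0, 0, 0, 0, 0, 0, 0.04], [0.0, 0, 0, 0, 0, 0, 0.04], [0.0, 0, 0, 0, 0, 0, 0.04], [0.0, 0, 0, 0, 0, 0, 0.04], [-0.02, 0, 0, 0, 0, 0, 0.04], [-0.05, 0, 0, 0, 0, 0, 0.04], [-0.1, 0, 0, 0, 0, 0, 0.06], [-0.14, 0, 0, 0, 0, 0, 0.087], [-0.14, 0, 0, 0, 0, 0, 0.087]],
  ],
)

```text
time_s: 24.5
position: [0.636, 0.0109, 0.1747]
tcp_rot: [[0.014, -0.16, 0.987], [-0.002, 0.987, 0.16], [-1.0, -0.004, 0.013]]
force: [1.4, -0.2, 0.3]
opening: 0.65
```

```bash
python3 -c "
from mv import *
rows((.4205,-.3815,.17,-14),(.4205,-.3815,.013,-14))
c=cap('wrist','w8')
c=cap('side');crop(c,200,140,180,140,4,'s12')
"
```

```text
t 24.5 pos [0.636  0.0109 0.1747] yaw 9.21 F [ 1.4 -0.2  0.3] open 56.6
[0.0025, -0.3529, -0.2756, 23.21, 0.8, 0.09] n 9
[0.1595, -0.3522, -0.2777, 23.21, 0.8, 0.09] n 10
```

View pics/s12.png

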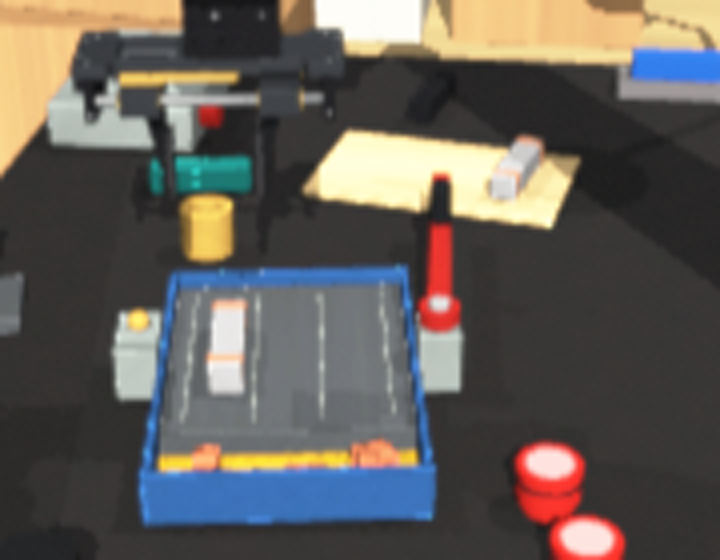

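View pics/w8.png

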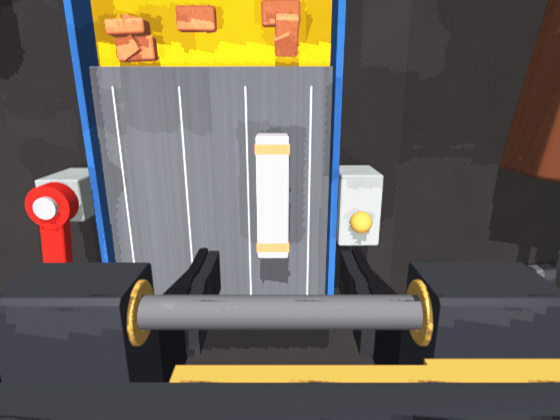

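```bash
python3 -c "
from mv import *
c=cap('wrist')
Mi=np.linalg.inv(T2(FX[0],FX[1],np.radians(FX[2])))
for p,z in(((287,35),.018),((136,47),.015),((125,25),.015),((195,18),.015),((271,134),.05),((272,256),.05)):
    P=back(c,p,z)[0];print(p,(Mi@[P[0],P[1],1])[:2].round(4))
rows((.4205,-.3815,.1,-14))
"
```

```text
(287, 35) [0.0554 0.1246]
(136, 47) [-0.0615  0.1168]
(125, 25) [-0.0682  0.1323]
(195, 18) [-0.0145  0.1371]
(271, 134) [0.0433 0.0533]
(272, 256) [ 0.0433 -0.0436]
t 24.65 pos [0.6308 0.0116 0.1675] yaw 9.2 F [-0.2  0.1  0. ] open 68.3
[0.0676, -0.3544, -0.2704, 23.2, -0.06, -0.0] n 10
```

>>> play_rows(
  rows=[
    [[0, -0.036, -0.027, 2.4, 0, 0, 0.087], [0, -0.072, -0.054, 4.8, 0, 0, 0.087], [0, -0.108, -0.081, 7.2, 0, 0, 0.087], [0, -0.144, -0.108, 9.6, 0, 0, 0.087], [0, -0.18, -0.135, 12, 0, 0, 0.087], [0, -0.216, -0.162, 14.4, 0, 0, 0.087], [0, -0.252, -0.19, 16.8, 0, 0, 0.087], [0, -0.288, -0.22, 19.2, 0, 0, 0.087], [0, -0.324, -0.25, 21.6, 0, 0, 0.087], [0.02, -0.354, -0.27, 23.2, 0, 0, 0.087], [0.06, -0.354, -0.27, 23.2, 0, 0, 0.087], [0.067, -0.354, -0.27, 23.2, 0, 0, 0.087]],
  ],
)

```text
time_s: 25.85
position: [0.4179, -0.3785, 0.0954]
tcp_rot: [[-0.007, 0.245, 0.97], [0.01, 0.97, -0.244], [-1.0, 0.008, -0.01]]
force: [-0.5, 0.5, 0.0]
opening: 0.996
```

```bash
python3 -c "
from mv import *
rows((.4205,-.3815,.013,-14))
cap('wrist','w9')
"
```

```text
t 25.85 pos [ 0.4179 -0.3785  0.0954] yaw -14.15 F [-0.5  0.5  0. ] open 86.7
[0.0824, -0.0029, 0.0041, -0.15, -0.55, -0.46] n 2
```

View pics/w9.png

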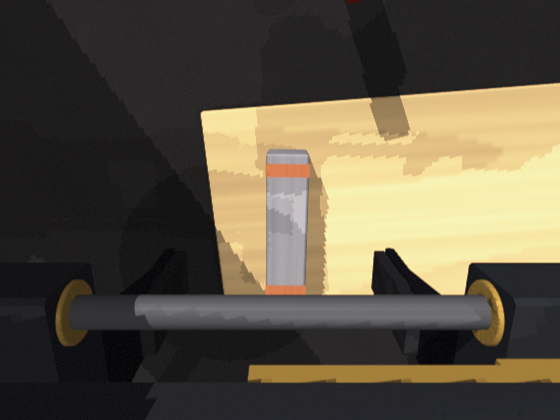

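>>> play_rows(
  rows=[
    [[0.04, 0, 0.001, 0, 0, 0, 0.06], [0.065, 0, 0.001, 0, 0, 0, 0.06], [0.08, 0, 0.001, 0, 0, 0, 0.06], [0.086, 0, 0.001, 0, 0, 0, 0.06], [0.086, 0, 0.001, 0, 0, 0, 0.06], [0.086, 0, 0.001, 0, 0, 0, 0.06]],
  ],
)

```text
time_s: 26.5
position: [0.4233, -0.3818, 0.0159]
tcp_rot: [[0.001, 0.241, 0.97], [-0.002, 0.97, -0.241], [-1.0, -0.001, 0.001]]
force: [-0.8, -1.0, -0.5]
opening: 0.694
```

```bash
python3 -c "
from mv import *
rows((.4205,-.3815,.0125,-14))
"
```

```text
t 26.5 pos [ 0.4233 -0.3818  0.0159] yaw -13.97 F [-0.8 -1.  -0.5] open 60.4
[0.0034, -0.0004, -0.0028, 0.03, 0.09, 0.07] n 1
```

>>> play_rows(
  rows=[
    [[0.003, 0, -0.002, 0, 0, 0, 0.06], [0.003, 0, -0.002, 0, 0, 0, 0], [0.003, 0, -0.002, 0, 0, 0, 0], [0.003, 0, -0.002, 0, 0, 0, 0], [0.003, 0, -0.002, 0, 0, 0, 0], [0.003, 0, -0.002, 0, 0, 0, 0], [0.003, 0, -0.002, 0, 0, 0, 0], [0.003, 0, -0.002, 0, 0, 0, 0], [0.003, 0, -0.002, 0, 0, 0, 0], [0.003, 0, -0.002, 0, 0, 0, 0], [0.003, 0, -0.002, 0, 0, 0, 0]],
  ],
)

```text
time_s: 27.6
position: [0.4208, -0.381, 0.0119]
tcp_rot: [[0.0, 0.242, 0.97], [-0.0, 0.97, -0.242], [-1.0, -0.0, 0.0]]
force: [1.1, 0.4, 0.1]
opening: 0.298
```

```bash
python3 -c "
from mv import *
x,y=fw(-.048,0)
rows((.43,-.35,.16,-12),(x,y,.16,9.25),(x,y,.0285,9.25))
"
```

```text
t 27.6 pos [ 0.4208 -0.381   0.0119] yaw -14.0 F [1.1 0.4 0.1] open 25.9
[-0.1481, 0.0323, 0.0015, -2.0, 0.02, 0.01] n 4
[-0.1482, 0.3929, 0.021, -23.25, 0.01, 0.02] n 9
[-0.0167, 0.393, 0.021, -23.25, 0.01, 0.02] n 8
```

>>> play_rows(
  rows=[
    [[-0.03, 0, 0, 0, 0, 0, 0], [-0.075, 0, 0, 0, 0, 0, 0], [-0.12, 0, 0, -1, 0, 0, 0], [-0.148, 0.035, 0.002, -3, 0, 0, 0], [-0.148, 0.075, 0.004, -5, 0, 0, 0], [-0.148, 0.12, 0.006, -7, 0, 0, 0], [-0.148, 0.165, 0.009, -10, 0, 0, 0], [-0.148, 0.21, 0.012, -13, 0, 0, 0], [-0.148, 0.26, 0.015, -16, 0, 0, 0], [-0.148, 0.31, 0.018, -19, 0, 0, 0], [-0.148, 0.36, 0.02, -22, 0, 0, 0], [-0.148, 0.39, 0.021, -23.2, 0, 0, 0]],
  ],
)

```text
time_s: 28.8
position: [0.5342, -0.0037, 0.1587]
tcp_rot: [[-0.003, -0.163, 0.987], [0.002, 0.987, 0.163], [-1.0, 0.002, -0.003]]
force: [0.4, -0.8, -4.8]
opening: 0.296
```

>>> play_rows(
  rows=[
    [[0, 0.003, 0, 0, 0, 0, 0], [0, 0.003, 0, 0, 0, 0, 0], [0, 0.003, 0, 0, 0, 0, 0]],
  ],
)

```text
time_s: 29.1
position: [0.5339, -0.0052, 0.1592]
tcp_rot: [[-0.002, -0.159, 0.987], [-0.0, 0.987, 0.159], [-1.0, 0.0, -0.002]]
force: [-0.1, -0.3, -4.4]
opening: 0.297
```

```bash
python3 -c "
from mv import *
x,y=fw(-.048,0)
rows((x,y,.0285,9.25))
c=cap('side');crop(c,200,140,180,140,4,'s13');cap('wrist','w10')
"
```

```text
t 29.1 pos [ 0.5339 -0.0052  0.1592] yaw 9.17 F [-0.1 -0.3 -4.4] open 25.8
[0.1307, 0.0, 0.0026, -0.08, -0.12, -0.01] n 3
```

View pics/s13.png

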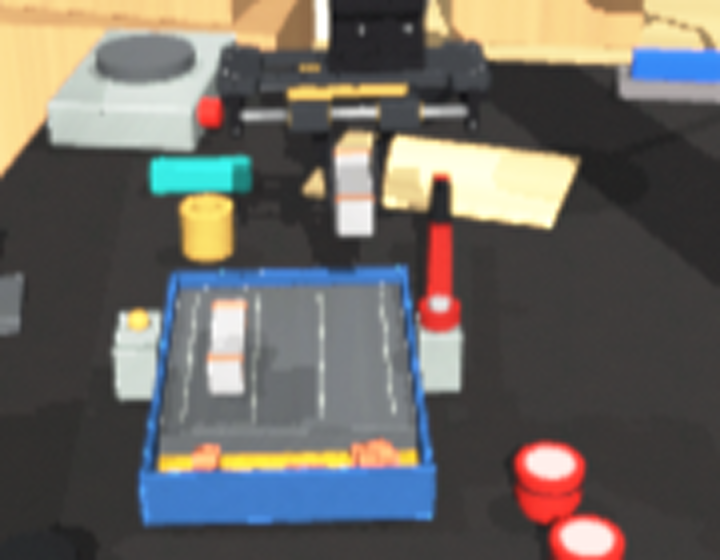

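View pics/w10.png

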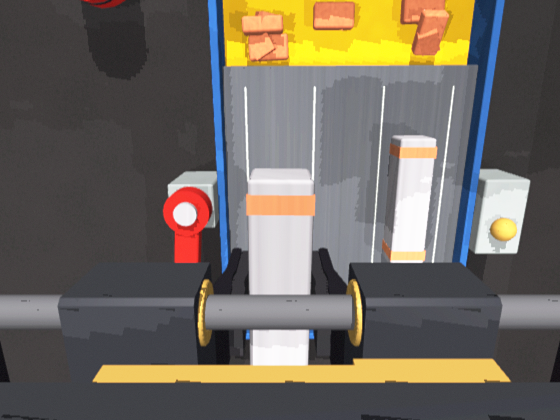

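>>> play_rows(
  rows=[
    [[0.04, 0, 0.0025, 0, 0, 0, 0], [0.08, 0, 0.0025, 0, 0, 0, 0], [0.105, 0, 0.0025, 0, 0, 0, 0], [0.118, 0, 0.0025, 0, 0, 0, 0], [0.125, 0, 0.0025, 0, 0, 0, 0], [0.128, 0, 0.0025, 0, 0, 0, 0], [0.128, 0, 0.0025, 0, 0, 0, 0]],
  ],
)

```text
time_s: 29.9
position: [0.5381, -0.0046, 0.0325]
tcp_rot: [[0.002, -0.16, 0.987], [-0.0, 0.987, 0.16], [-1.0, -0.001, 0.002]]
force: [-0.6, 0.6, -4.6]
opening: 0.298
```

```bash
python3 -c "
from mv import *
x,y=fw(-.048,0)
rows((x,y,.0285,9.25))
"
```

```text
t 29.9 pos [ 0.5381 -0.0046  0.0325] yaw 9.18 F [-0.6  0.6 -4.6] open 25.9
[0.004, 0.0001, -0.002, -0.07, 0.09, 0.03] n 1
```

>>> play_rows(
  rows=[
    [[0.001, 0, -0.001, 0, 0, 0, 0], [0.002, 0, -0.001, 0, 0, 0, 0], [0.003, 0, -0.001, 0, 0, 0, 0], [0.0035, 0, -0.001, 0, 0, 0, 0], [0.0035, 0, -0.001, 0, 0, 0, 0]],
  ],
)

```text
time_s: 30.4
position: [0.5364, -0.0043, 0.0284]
tcp_rot: [[0.0, -0.16, 0.987], [-0.0, 0.987, 0.16], [-1.0, -0.0, 0.0]]
force: [0.2, -0.2, -4.3]
opening: 0.298
```

>>> play_rows(
  rows=[
    [[0.0, 0, 0, 0, 0, 0, 0.04], [0.0, 0, 0, 0, 0, 0, 0.04], [0.0, 0, 0, 0, 0, 0, 0.04], [0.0, 0, 0, 0, 0, 0, 0.04], [0.0, 0, 0, 0, 0, 0, 0.04], [-0.02, 0, 0, 0, 0, 0, 0.04], [-0.05, 0, 0, 0, 0, 0, 0.04], [-0.1, 0, 0, 0, 0, 0, 0.04], [-0.15, 0, 0, 0, 0, 0, 0.02], [-0.15, 0, 0, 0, 0, 0, 0], [-0.15, 0, 0, 0, 0, 0, 0]],
  ],
)

```text
time_s: 31.5
position: [0.537, -0.0045, 0.1798]
tcp_rot: [[0.003, -0.16, 0.987], [-0.001, 0.987, 0.16], [-1.0, -0.001, 0.003]]
force: [-0.4, 0.9, -0.2]
opening: 0.27
```

```bash
python3 -c "
from mv import *
rows()
c=cap('wrist','w11')
c=cap('side');crop(c,180,140,200,140,4,'s14');c=cap('top');crop(c,200,140,200,140,4,'t14')
print(fw(-.118,0))
"
```

```text
t 31.5 pos [ 0.537  -0.0045  0.1798] yaw 9.21 F [-0.4  0.9 -0.2] open 23.5
(np.float64(0.4670844287458926), np.float64(-0.01605762274125148))
```

View pics/s14.png

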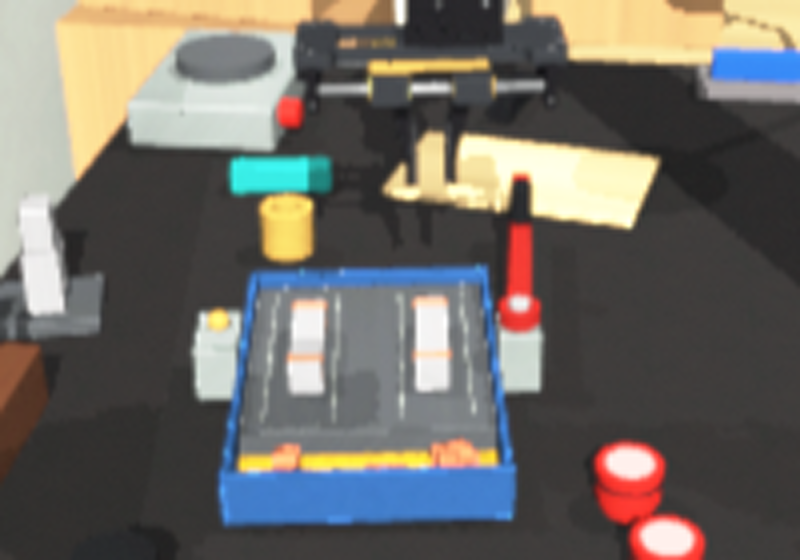

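View pics/w11.png

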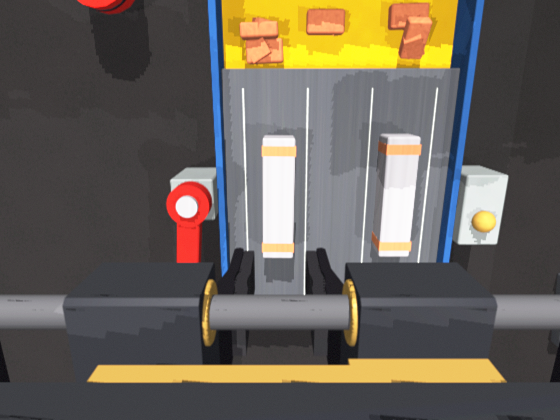

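View pics/t14.png

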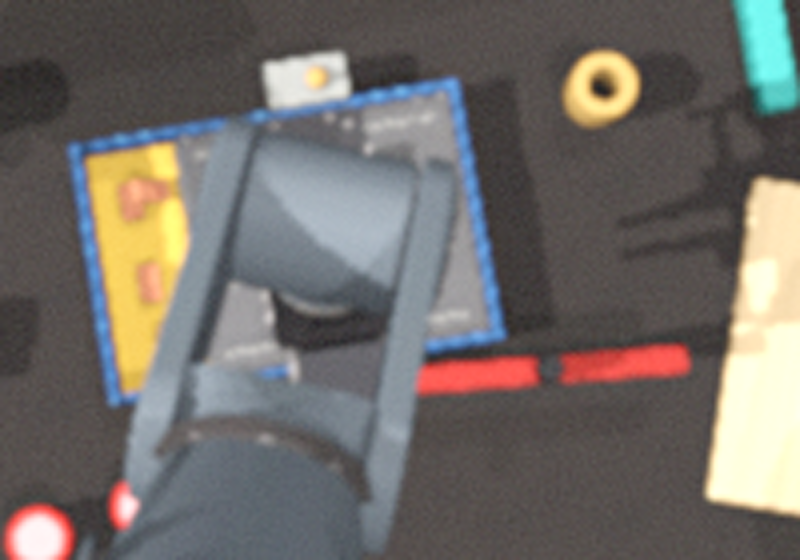

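```bash
python3 -c "
from mv import *
c=cap('top');H=np.array(fw(-.118,0))
for p in((550,366),(550,370)):
    P=back(c,np.array(p)/4+[200,140]-.5,.105)[0][:2]; d=P-H; print(P,np.linalg.norm(d),np.degrees(np.arctan2(d[1],d[0])))
for p in((690,359),(537,371)):
    P=back(c,np.array(p)/4+[200,140]-.5,.067)[0][:2]; d=P-H; print('bar',P,np.linalg.norm(d),np.degrees(np.arctan2(d[1],d[0])))
def kn(phi):
    a=np.radians(phi); return H[0]+.15*np.cos(a),H[1]+.15*np.sin(a)
x,y=kn(-83.5)
rows((x,y,.17,6.5),(x,y,.074,6.5))
"
```

```text
[ 0.47991064 -0.16303454] 0.1475355102527508 -85.01261309085757
[ 0.47704865 -0.16298295] 0.14726282077326108 -86.12023975453269
bar [ 0.48596703 -0.27146055] 0.25609999360437147 -85.7716669747176
bar [ 0.47773705 -0.15861645] 0.1429562819163696 -85.72654842643915
t 31.7 pos [ 0.535  -0.0041  0.1766] yaw 9.2 F [-0.5  0.7  0.3] open 7.9
[0.0067, -0.1508, -0.076, 2.7, -0.21, -0.08] n 4
[0.1027, -0.1509, -0.0757, 2.7, -0.21, -0.08] n 4
```

```bash
python3 -c "
from mv import *
rows((.4783,-.1656,.17,4.3))"
```

```text
t 31.7 pos [ 0.535  -0.0041  0.1766] yaw 9.2 F [-0.5  0.7  0.3] open 7.9
[0.0067, -0.1504, -0.0818, 4.9, -0.21, -0.07] n 4
```

>>> play_rows(
  rows=[
    [[0, -0.04, -0.02, 1, 0, 0, 0.05], [0, -0.08, -0.04, 2, 0, 0, 0.05], [0, -0.12, -0.06, 4, 0, 0, 0.05], [0.005, -0.1504, -0.0815, 4.9, 0, 0, 0.05], [0.005, -0.1504, -0.0815, 4.9, 0, 0, 0.05], [0.005, -0.1504, -0.0815, 4.9, 0, 0, 0.05], [0.005, -0.1504, -0.0815, 4.9, 0, 0, 0.05]],
  ],
)

```text
time_s: 32.4
position: [0.4797, -0.1649, 0.1726]
tcp_rot: [[-0.002, -0.076, 0.997], [0.001, 0.997, 0.076], [-1.0, 0.001, -0.001]]
force: [0.2, 1.3, -0.6]
opening: 0.563
```

```bash
python3 -c "
from mv import *
rows((.4783,-.1656,.074,4.3))
c=cap('wrist','w12')"
```

```text
t 32.4 pos [ 0.4797 -0.1649  0.1726] yaw 4.34 F [ 0.2  1.3 -0.6] open 49.0
[0.0986, -0.0008, -0.0013, 0.04, -0.08, -0.09] n 2
```

View pics/w12.png

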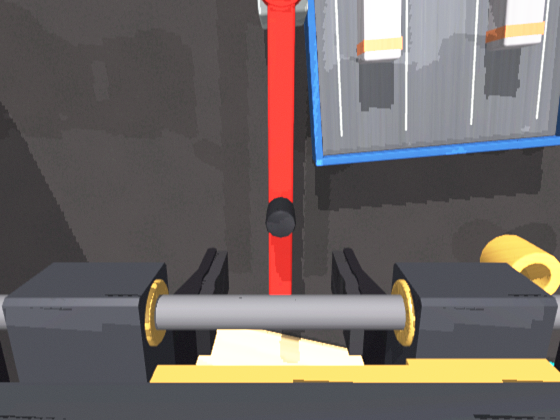

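```bash
python3 -c "
from mv import *
c=cap('wrist');print(back(c,(281,222),.105), back(c,(280,0),.067))"
```

```text
[[ 0.48064483 -0.16278114  0.105     ]] [[ 0.4696886  -0.02695916  0.067     ]]
```

>>> play_rows(
  rows=[
    [[0.04, -0.001, -0.001, 0, 0, 0, 0.05], [0.075, -0.001, -0.001, 0, 0, 0, 0.05], [0.09, -0.001, -0.001, 0, 0, 0, 0.05], [0.096, -0.001, -0.001, 0, 0, 0, 0.05], [0.096, -0.001, -0.001, 0, 0, 0, 0.026], [0.096, -0.001, -0.001, 0, 0, 0, 0.026], [0.096, -0.001, -0.001, 0, 0, 0, 0.026], [0.096, -0.001, -0.001, 0, 0, 0, 0.026], [0.096, -0.001, -0.001, 0, 0, 0, 0.026]],
  ],
)

```text
time_s: 33.4
position: [0.4794, -0.1672, 0.0781]
tcp_rot: [[0.001, -0.075, 0.997], [-0.001, 0.997, 0.075], [-1.0, -0.001, 0.001]]
force: [-0.4, -0.3, 0.5]
opening: 0.315
```

```bash
cat > arc.py <<'E'
from mv import *
H=np.array(fw(-.118,0))
def kn(phi,r=.15,adv=0):
    a=np.radians(phi); return (H[0]+r*np.cos(a)-adv*np.sin(a),H[1]+r*np.sin(a)+adv*np.cos(a),.075,phi+90)
import sys
rows(*[kn(float(p)) for p in sys.argv[1:]])
E
python3 arc.py -85.7 -80 -75 -70 -65 -60 -55 -50 -45 -40
```

```text
t 33.4 pos [ 0.4794 -0.1672  0.0781] yaw 4.3 F [-0.4 -0.3  0.5] open 27.4
[0.0031, 0.0016, -0.001, 0.0, 0.07, 0.05] n 1
[0.0031, 0.0023, 0.0139, -5.7, 0.07, 0.05] n 1
[0.0031, 0.0042, 0.0269, -10.7, 0.06, 0.06] n 2
[0.0031, 0.0072, 0.0396, -15.7, 0.06, 0.06] n 2
[0.0031, 0.0113, 0.0521, -20.7, 0.06, 0.06] n 3
[0.0031, 0.0164, 0.0641, -25.7, 0.06, 0.06] n 4
[0.0031, 0.0226, 0.0756, -30.7, 0.05, 0.07] n 4
[0.0031, 0.0298, 0.0866, -35.7, 0.05, 0.07] n 5
[0.0031, 0.0379, 0.0969, -40.7, 0.05, 0.07] n 5
[0.0031, 0.0468, 0.1064, -45.7, 0.05, 0.07] n 6
```

>>> play_rows(
  rows=[
    [[0.002, 0.002, 0.014, -5.7, 0, 0, 0.026], [0.002, 0.004, 0.027, -10.7, 0, 0, 0.026], [0.002, 0.007, 0.0395, -15.7, 0, 0, 0.026], [0.002, 0.011, 0.052, -20.7, 0, 0, 0.026], [0.002, 0.0165, 0.064, -25.7, 0, 0, 0.026], [0.002, 0.0225, 0.0755, -30.7, 0, 0, 0.026], [0.002, 0.03, 0.0865, -35.7, 0, 0, 0.026], [0.002, 0.038, 0.097, -40.7, 0, 0, 0.026], [0.002, 0.047, 0.1065, -45.7, 0, 0, 0.026], [0.002, 0.047, 0.1065, -45.7, 0, 0, 0.026]],
  ],
)

```text
time_s: 34.4
position: [0.5828, -0.1114, 0.0757]
tcp_rot: [[0.002, -0.767, 0.642], [-0.0, 0.642, 0.767], [-1.0, -0.001, 0.001]]
force: [0.2, -0.8, -0.1]
opening: 0.298
```

```bash
python3 arc.py -40 -35 -30 -25 -20 -15 -10 -5 0; python3 -c "
from mv import *
cap('wrist','w13')
c=cap('side');crop(c,180,140,200,140,4,'s15')"
```

```text
t 34.4 pos [ 0.5828 -0.1114  0.0757] yaw 50.08 F [ 0.2 -0.8 -0.1] open 25.9
[0.0007, -0.0001, -0.0014, 0.08, 0.04, 0.08] n 1
[0.0007, 0.0004, 0.0117, -4.92, 0.04, 0.08] n 1
[0.0007, 0.0021, 0.0247, -9.92, 0.04, 0.08] n 2
[0.0007, 0.0049, 0.0375, -14.92, 0.03, 0.08] n 2
[0.0007, 0.0089, 0.05, -19.92, 0.03, 0.08] n 3
[0.0007, 0.0138, 0.0621, -24.92, 0.02, 0.09] n 3
[0.0007, 0.0199, 0.0737, -29.92, 0.02, 0.09] n 4
[0.0007, 0.0269, 0.0847, -34.92, 0.02, 0.09] n 5
[0.0007, 0.0348, 0.0951, -39.92, 0.01, 0.09] n 5
```

View pics/s15.png

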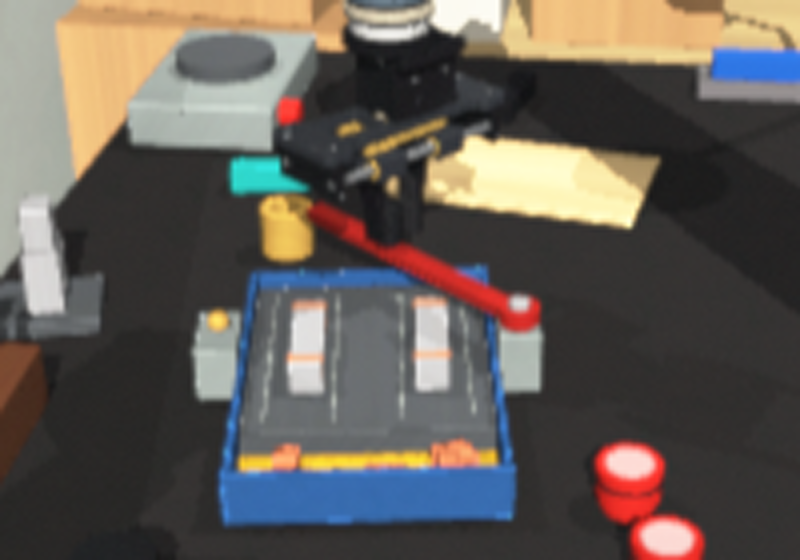

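>>> play_rows(
  rows=[
    [[0, 0.0005, 0.012, -5, 0, 0, 0.026], [0, 0.002, 0.0247, -10, 0, 0, 0.026], [0, 0.005, 0.0375, -15, 0, 0, 0.026], [0, 0.009, 0.05, -20, 0, 0, 0.026], [0, 0.014, 0.062, -25, 0, 0, 0.026], [0, 0.02, 0.0737, -30, 0, 0, 0.026], [0, 0.027, 0.0847, -35, 0, 0, 0.026], [0, 0.027, 0.0847, -35, 0, 0, 0.026]],
  ],
)

```text
time_s: 35.3
position: [0.6149, -0.0291, 0.0754]
tcp_rot: [[-0.001, -0.996, 0.088], [0.0, 0.088, 0.996], [-1.0, 0.001, 0.0]]
force: [-0.2, 0.3, 0.1]
opening: 0.298
```

```bash
python3 arc.py -5 -2.5 0 2.5 5 7.5 9.25 ; python3 -c "
from arc import *
rows(kn(9.25,adv=.004),kn(9.25,adv=.008),kn(9.25,adv=.012))"
```

```text
t 35.3 pos [ 0.6149 -0.0291  0.0754] yaw 84.98 F [-0.2  0.3  0.1] open 26.0
[0.0004, -0.0016, 0.0001, -0.02, 0.02, -0.05] n 1
[0.0004, -0.0015, 0.0067, -2.52, 0.02, -0.05] n 1
[0.0004, -0.0011, 0.0132, -5.02, 0.02, -0.05] n 1
[0.0004, -0.0004, 0.0197, -7.52, 0.02, -0.04] n 1
[0.0004, 0.0006, 0.0262, -10.02, 0.02, -0.04] n 2
[0.0004, 0.0019, 0.0326, -12.52, 0.02, -0.04] n 2
[0.0004, 0.003, 0.037, -14.27, 0.02, -0.04] n 2
t 35.3 pos [ 0.6149 -0.0291  0.0754] yaw 84.98 F [-0.2  0.3  0.1] open 26.0
t 35.3 pos [ 0.6149 -0.0291  0.0754] yaw 84.98 F [-0.2  0.3  0.1] open 26.0
[0.0004, 0.004, 0.0409, -14.27, 0.02, -0.04] n 2
[0.0004, 0.005, 0.0448, -14.27, 0.02, -0.04] n 2
[0.0004, 0.0059, 0.0487, -14.27, 0.02, -0.04] n 2
```

>>> play_rows(
  rows=[
    [[0, -0.0015, 0.007, -2.5, 0, 0, 0.026], [0, -0.001, 0.013, -5, 0, 0, 0.026], [0, 0, 0.02, -7.5, 0, 0, 0.026], [0, 0.001, 0.026, -10, 0, 0, 0.026], [0, 0.002, 0.0325, -12.5, 0, 0, 0.026], [0, 0.0035, 0.038, -14.3, 0, 0, 0.026], [0, 0.004, 0.041, -14.3, 0, 0, 0.026], [0, 0.004, 0.041, -14.3, 0, 0, 0.026]],
  ],
)

```text
time_s: 36.1
position: [0.6146, 0.0114, 0.0754]
tcp_rot: [[-0.001, -0.987, -0.16], [0.0, -0.16, 0.987], [-1.0, 0.001, 0.0]]
force: [0.0, 0.0, 0.3]
opening: 0.299
```

```bash
python3 arc.py 9.25 ; python3 -c "
from mv import *
cap('wrist','w14')
c=cap('side');crop(c,180,140,200,140,4,'s16')"
```

```text
t 36.1 pos [0.6146 0.0114 0.0754] yaw 99.22 F [0.  0.  0.3] open 26.0
[0.0003, 0.0, -0.0034, -0.03, 0.02, -0.04] n 1
```

View pics/s16.png

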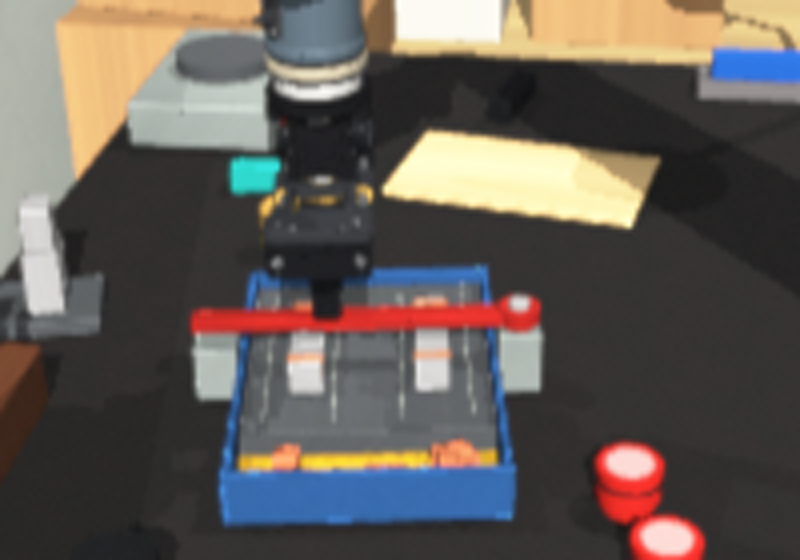

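View pics/w14.png

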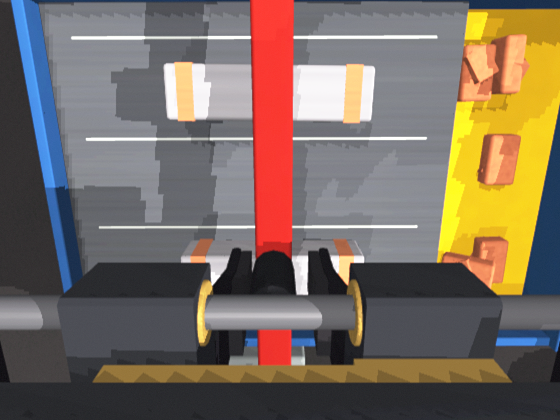

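>>> play_rows(
  rows=[
    [[0, 0, 0.002, 0, 0, 0, 0.026], [0, 0, 0.004, 0, 0, 0, 0.026], [0, 0, 0.004, 0, 0, 0, 0.026]],
  ],
)

```text
time_s: 36.5
position: [0.6147, 0.0118, 0.0753]
tcp_rot: [[0.0, -0.987, -0.163], [-0.006, -0.163, 0.987], [-1.0, 0.001, -0.006]]
force: [-0.4, -10.9, -1.9]
opening: 0.298
```

```bash
python3 arc.py 9.25
```

```text
t 36.5 pos [0.6147 0.0118 0.0753] yaw 99.38 F [ -0.4 -10.9  -1.9] open 26.0
[0.0003, 0.0002, -0.0037, 0.13, -0.33, -0.04] n 1
```

>>> play_rows(
  rows=[
    [[0, 0, 0.003, 0, 0, 0, 0.026], [0, 0, 0.006, 0, 0, 0, 0.026], [0, 0, 0.008, 0, 0, 0, 0.026], [0, 0, 0.008, 0, 0, 0, 0.026]],
  ],
)

```text
time_s: 36.9
position: [0.6147, 0.0123, 0.0752]
tcp_rot: [[0.002, -0.986, -0.166], [-0.017, -0.166, 0.986], [-1.0, 0.001, -0.017]]
force: [-0.2, -30.6, -4.7]
opening: 0.307
```

```bash
python3 arc.py 9.25
```

```text
t 36.9 pos [0.6147 0.0123 0.0752] yaw 99.53 F [ -0.2 -30.6  -4.7] open 26.7
[0.0002, 0.0003, -0.0043, 0.28, -0.97, -0.05] n 1
```

>>> play_rows(
  rows=[
    [[0, 0, -0.006, 0, 0, 0, 0.03], [0, 0, -0.014, 0, 0, 0, 0.034], [0, 0, -0.014, 0, 0, 0, 0.034], [0, 0, -0.014, 0, 0, 0, 0.034]],
  ],
)

```text
time_s: 37.3
position: [0.6153, 0.01, 0.0753]
tcp_rot: [[-0.0, -0.987, -0.161], [0.001, -0.161, 0.987], [-1.0, 0.0, 0.001]]
force: [0.1, -0.1, 0.3]
opening: 0.384
```

```bash
python3 arc.py 9.25; python3 -c "
from mv import *
rows((.56,.03,.075,99))"
```

```text
t 37.3 pos [0.6153 0.01   0.0753] yaw 99.29 F [ 0.1 -0.1  0.3] open 33.4
[0.0003, 0.0004, -0.0019, 0.04, 0.04, -0.0] n 1
t 37.3 pos [0.6153 0.01   0.0753] yaw 99.29 F [ 0.1 -0.1  0.3] open 33.4
[0.0003, 0.0513, 0.0287, 0.29, 0.04, -0.0] n 2
```

Lift straight and clear away towards −y high.

>>> play_rows(
  rows=[
    [[-0.03, 0, 0, 0, 0, 0, 0.04], [-0.07, 0, 0, 0, 0, 0, 0.04], [-0.12, 0, 0, 0, 0, 0, 0.04], [-0.16, 0, -0.04, 0, 0, 0, 0.04], [-0.16, 0, -0.085, 0, 0, 0, 0.04], [-0.16, 0, -0.13, 0, 0, 0, 0.04], [-0.16, 0, -0.18, 0, 0, 0, 0.04], [-0.16, 0, -0.23, 0, 0, 0, 0.04], [-0.16, 0, -0.28, 0, 0, 0, 0.04], [-0.16, 0, -0.33, 0, 0, 0, 0.04], [-0.16, 0, -0.36, 0, 0, 0, 0.04], [-0.16, 0, -0.36, 0, 0, 0, 0.04]],
  ],
)

```text
time_s: 38.5
position: [0.6736, -0.35, 0.2343]
tcp_rot: [[0.001, -0.987, -0.158], [-0.002, -0.158, 0.987], [-1.0, -0.0, -0.002]]
force: [0.7, -0.1, -0.9]
opening: 0.459
```

```bash
python3 -c "
from mv import *
rows()
cap('wrist','w15')
c=cap('top');crop(c,200,140,200,140,4,'t16');crop(c,40,140,200,150,4,'t17');cap('top','t18')
c=cap('side','s18');crop(c,180,140,200,140,4,'s17')"
```

```text
t 38.5 pos [ 0.6736 -0.35    0.2343] yaw 99.09 F [ 0.7 -0.1 -0.9] open 39.9
```

View pics/t16.png

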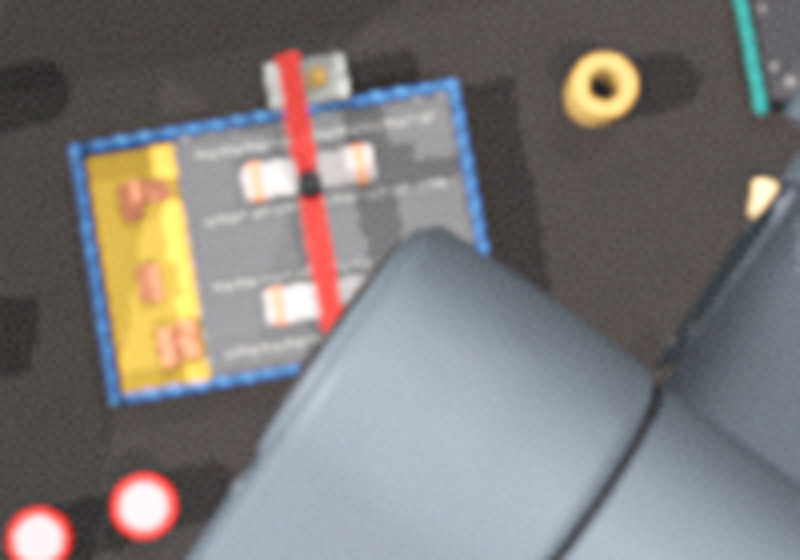

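View pics/t17.png

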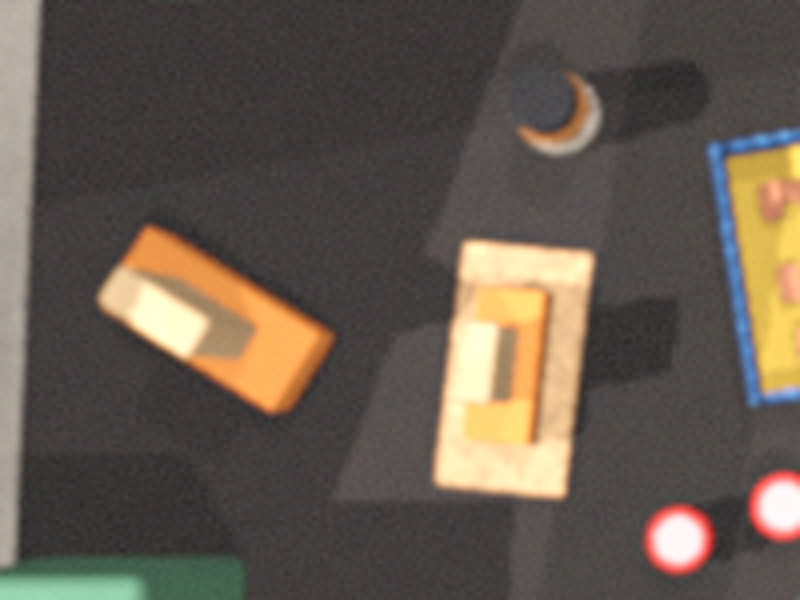

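View pics/s18.png

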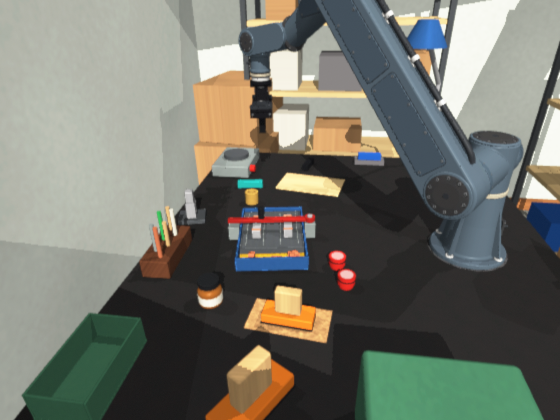

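```bash
python3 -c "
from mv import *
c=cap('top');M=np.linalg.inv(T2(FX[0],FX[1],np.radians(FX[2])))
un=lambda p,x0,y0:np.array(p)/4+[x0,y0]-.5
f=lambda p,z:(M@[*back(c,un(p,200,140),z)[0][:2],1])[:2]
H=np.array([-.118,0])
for p,z in(((288,52),.067),((309,184),.105),((331,325),.067)): q=f(p,z);print(q.round(4),'theta',-np.arctan2(*(q-H)[::-1]).round(4))
for p in((250,182),(365,162),(268,304)): print('ins',f(p,.05).round(4))
S=back(c,[un(p,40,140) for p in((480,284),(548,290),(534,443),(465,437))],.028);print(S.round(4),S.mean(0))
w=cap('top');s=read_state();print(s['time_s'],s['qvel'])
"
```

```text
[ 0.1377 -0.0004] theta 0.0016
[0.0298 0.0011] theta -0.0074
[-0.0714  0.0021] theta -0.0453
ins [0.0475 0.0445]
ins [ 0.0479 -0.0443]
ins [-0.0466  0.0462]
[[0.5496 0.3739 0.028 ]
 [0.5445 0.3208 0.028 ]
 [0.4266 0.3298 0.028 ]
 [0.4314 0.3832 0.028 ]] [0.48802897 0.35192242 0.028     ]
38.8 [-0.20014477 -0.03892104 -0.36455655 -0.18437215  0.0097852  -0.11406336]
```

```bash
python3 -c "
from rig import *
print(hand_in())"
```

```text
the job is handed in; nothing more can be done
None
```

The job is done and handed in at about 39 s of the 200 s allowed; no verdict was reported.

- **Chips:** all five chips present were swept into the trough in two strokes with the smaller scraper. The last pictures show the plate clear; a couple of chips lean on each other in the trough, inside its bounds.
- **Scraper:** it stands upright on its pad, about 3 mm from the middle and lined up within a degree or so.
- **Inserts:** the two inserts present lie flat along the outer lanes, near x = ±0.047 m. Both were placed on the keeper line; the last picture gave the first one's middle within 1 mm of it and only one end of the second, which fits.
- **Keeper:** a 30 N push at the knob moved it no further. The camera puts the angle at about 0 from the tip and the knob. A third point close to the hinge read −0.045 rad, which I discounted because such a short distance makes the angle unreliable. The brass ball shows on the open side of the bar.
- **Bystanders:** the loupes, jar, bushing and look-alikes look unmoved in the last pictures. I judged that by eye, not by measuring.

My first hold on the first insert was too high, so I let go and took it again lower before lifting it.

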